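Raise a pail's folded bail and hang the pail on a two-prong hanger

ROBOT

A 6-joint arm with a two-finger parallel gripper is mounted at the origin on the work surface. World frame = base frame: x ahead of the robot, y to its left, z up, the work surface at z = 0. Lengths are in mm, angles in degrees, forces in N, time in s.
With the tool pointing down it reaches from about 350 to 850 mm from the base axis. Payload 8.1 kg.
Tool frame: the origin (TCP) lies on the mounting face of the last link; the fingertips stand 173 mm ahead of it and the grasp point (between the pads) lies 155 mm ahead of it; z points along the fingers, y is the direction in which the jaws open and shut (so a half turn about z gives the same grasp; the last joint's range is limited). The gripper opens to 85 mm and grips with 20 to 120 N. Pads are 22 mm wide; open, the fingers measure 114 mm over their backs; the gripper's body (76 mm by 85 mm) begins 54 mm behind the grasp point. The pads swing forward as they close: fully open they stand 13 mm farther back than shut.
Start: joints at [61.455, 7.471, 85.268, -0, 87.261, -4.893], TCP at [240.686, 549.616, 404.692] pointing down, gripper open.
Joint ranges: [-169.43, 169.43], [-51.17, 129.36], [1.28, 143.12], [-76.62, 256.62], [0, 156.53], [-152.29, 152.29]. Speed limits (degrees/s): [136.94, 136.94, 159.86, 180, 180, 180].

INTERFACE

Orientations are given as [roll, pitch, yaw] about the fixed x, y, z axes, in that order (R = Rz(yaw) Ry(pitch) Rx(roll)).
In Python, from bench import * gives the robot as it stands.
- The arm moves only by the shell command python3 -m jog 'ROWS' [FORCE]. ROWS is JSON, a list of rows, each an object of numbers: "tx", "ty", "tz": the shift along the tool's x, y, z as a fraction of full scale; "ax", "ay", "az": the turn, a rotation vector about the tool's x, y, z as a fraction of full scale; "hand": the opening, from 0 (shut) to 1 (fully open). A call has 1 to 5 rows; each row is the pose to reach, as a shift and turn from the pose commanded when the call began, along the tool's axes at that moment; what a row does not reach only later rows make up. Full scale, the value 1, is 150 mm for a shift and 45 degrees for a turn. A row lasts 1/12 s, in which the tool goes at most 41.7 mm and 7.16 degrees, less where a joint would pass 70% of its speed; a pose out of reach is approached as far as the arm can. A call with a number of a shift or a turn outside -1 to 1 is refused whole. A call with a gripper value outside its range is refused whole. The fingers move at their own pace and stop on an object; FORCE is the grip in N (left out, the last holds). Time passes only in rows, so rows that repeat a pose let the fingers close. It gives the time, the measured TCP pose, the force and the opening at its end, in the units of the state.
- sense(): the state, without advancing time (a new reading comes with each control period).
- snapshot(name): name is "scene" or "top" or "wrist"; returns a dict with "pixels" (480x640x3 uint8, red, green, blue), "z_map" (480x640 float32, mm along the optical axis (not along the pixel's ray), 0 where there is no reading), "intrinsics" (3x3 intrinsics, pixels), "R" (3x3) and "t" (3): a world point X has camera coordinates R X + t. Camera axes: x right, y down, z forward; pixel columns grow to the right and rows downward; lengths in mm; the calibration is good to about 2 mm. A picture is of the moment at which its call begins.
- hand_in(): hands the job in, once; it reports no verdict.
The state is a dict: "time": time; "joint_pos": joint angles; "qd": joint speeds; "joint_efforts": joint torques, N m; "tool_pos": TCP position; "tcp_rot": TCP orientation; "ft_force": force on the tool from outside, world axes, zero at the start; "wrist_torque": the same for the moment, N m; "finger_gap": finger opening in mm.
Only numpy, scipy, OpenCV 4.12 (cv2) and the standard library are available. Lean on these libraries where they do the work, as an engineer would, in place of code of your own. Each camera call takes 0.05 s, during which the arm holds its last target.

TASK

Swing the folded bail of the small metal pail up until it stands upright, leaving the pail standing where it is on the bench. Then carry the pail by its bail to the hanger, set the bail's wire gently down on both prongs in front of the keepers, and slide it back under the keepers against the stops. Let go so that the pail hangs there by itself, and leave the other things on the bench alone.

Things in the scene. Friction and masses are not known exactly. Their poses are not given: they have to be found in the camera images.
- pail: Open round sheet-metal pail full of bolts, 118 mm across the rim, 104 mm across the foot, 110 mm tall, 0.6 to 0.8 kg. Origin: centre of its underside; z up. The bail starts folded to the pail's -x side, standing off beyond the rim there, and rises towards +x. Pushed sideways with more than about 2 N the pail slides or tips.
- hinge (a point): Middle of the bail's hinge line, inside the pail on its axis, 95 mm above its underside. The hinge line is parallel to the pail's y axis; the bail's two arms turn on ears at y = +69 and -69 mm. Raise the bail along its arc about this line: pushed level only, it can jam against the finger by friction.
- bail (a joint): Angle of the bail in rad: 0 = folded, resting on its lugs on the pail's -x side (the arms then rise 30 degrees above level from the hinge), 1.047 = upright, 2.094 = folded to the other side. Slight hinge friction (0.03 N m) holds it wherever it is left.
- grip (a point): Centre of the bail's grip, a wooden sleeve 14 mm thick and 44 mm long round the middle of the bail's straight top bar, 100 mm from the hinge. Fully folded it is 87 mm to -x of the pail's axis and 145 mm above the pail's underside; upright 195 mm above. The top bar is 6 mm wire, 138 mm long, along the pail's y; the bare wire beside the sleeve rests on the prongs.
- hanger: Fixed steel hanger with an 8 mm base plate. Origin: on the bench straight below the grip's centre when the bail is home. x points level from the prong ends to the post. Two level prongs of 8 mm round bar at y = +38 and -38 mm (68 mm clear between) run from a cross bar at x = +108 mm out to x = -62 mm, where the ends turn up 11 mm. At the stops the wire's centre is at x = 0.
- set_down (a point): Point on the bench straight below the middle of the stretch where the wire is set on the prongs (38 mm before home; 15 mm either way is free). The prongs' HEIGHT is not measured: their bracket is clamped on the post so that the prongs' top is anywhere from 225 to 261 mm above the bench. Find it by feel or sight. Axes as the hanger's.
- post_foot (a point): Foot of the hanger's 24 mm square post, 125 mm behind home; post and bracket reach at most 275 mm. On each prong stands a keeper of 7 mm bar: its upright is the stop (face 3 mm past home), its top runs forward to 21 mm before home, 13 mm clear above the prong, topping out 20.5 mm above it. Prongs and keepers are sprung along x (1.5 N a mm). The hanger takes 25 N at most.
- jar: Bystander: glass jar, 52 mm wide, 62 mm tall; origin at its underside.
- wrench: Bystander: steel wrench lying flat, 170 mm long.
- driver: Bystander: screwdriver lying flat, 190 mm long.
- tin: Bystander: open steel tin, 76 mm wide, 85 mm tall; origin at its underside.
- brush: Bystander: wooden brush lying flat, 200 mm long.
- puck: Bystander: steel disc 60 mm wide, 25 mm tall; origin at its underside.
- can: Bystander: closed metal can, 100 mm wide, 120 mm tall; origin at its underside.
Not all that is in view belongs to the job. Leave any orange look-alike of the pail alone.

How it is judged (in metres and radians):
On the way, in this order (a step that is already met when the one before it is completed fails the run):
1. the bail stands upright (within 0.2 rad) on the pail, which still stands within 30 mm of where it was (value of joint bail between 0.85 and 1.25 rad and distance of pail from where it was at the start of the episode below 0.03 m and angle between pail's own z axis and vertical below 0.1 rad), for 0.2 s.
2. the bail's wire bears on the prongs (over 1.5 N) in front of the keepers (contact force between pail and hanger above 1.5 N and x of grip in the frame of hanger between -0.062 and -0.02 m and y of grip in the frame of hanger between -0.02 and 0.02 m and z of grip in the frame of hanger above 0.22 m and height (world z) of pail above 0.02 m), for 0.2 s.
At the end, for the whole second after the job is handed in: The pail hangs at rest (under 0.06 m/s) from the hanger alone, within 0.3 rad of upright and clear of the bench, the bail's wire under the keepers on both prongs: the grip's centre between 12 mm before and 6 mm past home along the prongs and within 20 mm of the middle sideways (contact force between pail and hanger above 3 N and x of grip in the frame of hanger between -0.012 and 0.006 m and y of grip in the frame of hanger between -0.02 and 0.02 m and z of grip in the frame of hanger between 0.22 and 0.272 m and height (world z) of pail above 0.02 m and angle between pail's own z axis and vertical below 0.3 rad and linear speed of pail below 0.06 m/s); the robot touches nothing.
It fails at once if the pail or bail is pressed, knocked or dropped on the hanger with over 25 N (contact force between pail and hanger above 25 N).
It fails at once if another thing on the bench is moved more than 30 mm (distance of any of jar, wrench, driver, tin, brush, puck, can from where it was at the start of the episode above 0.03 m).
It fails at once if the pail is tipped over (more than 0.7 rad) (angle between pail's own z axis and vertical above 0.7 rad).
It also fails if it takes over 72 s, if anything falls off the work surface, if the arm or the gripper's body presses on something with over 40 N, if the wrist force passes 120 N, or if a joint passes its speed limit or range.

## Working session

There is one attempt and no reset: what is moved stays moved. The work goes in short steps, Python scripts to look and compute and a shell command to move; the robot and the scene stay as the last step left them, time stands still between calls to the robot, and variables do not carry over. Pictures are saved under pics/ and viewed, and the job is handed in when it is done.

```bash
ls; mkdir -p pics
python3 - <<'E'
from bench import *
import cv2,numpy as np
for n in ["scene","top","wrist"]:
    s=snapshot(n); cv2.imwrite(f"pics/{n}0.png",s["pixels"][:,:,::-1]); np.savez(f"pics/{n}0.npz",**s)
    print(n,s["intrinsics"].tolist(),s["R"].round(4).tolist(),s["t"])
print(sense())
E
```

```text
pics
scene [[521.4324273853904, 0.0, 321.26113713969227], [0.0, 521.4324273853904, 243.35669849750846], [0.0, 0.0, 1.0]] [[0.5337, 0.8456, -0.0117], [0.7277, -0.4662, -0.5031], [-0.4308, 0.26, -0.8642]] [-251.6037679  -330.88843354 1661.86876306]
top [[605.880938336281, 0.0, 314.8326115508576], [0.0, 605.880938336281, 239.79531286914752], [0.0, 0.0, 1.0]] [[-0.0704, -0.9975, -0.003], [-0.9774, 0.0696, -0.1999], [0.1996, -0.0112, -0.9798]] [  18.25530273  530.64100917 1645.37245135]
wrist [[364.6964947656172, 0.0, 323.3764358953066], [0.0, 364.6964947656172, 232.07776872892325], [0.0, 0.0, 1.0]] [[0.4009, 0.9161, -0.0021], [0.8757, -0.3825, 0.2947], [0.2692, -0.12, -0.9556]] [-598.94479534  -37.81035693  378.9304861 ]
{'time': 0.15, 'joint_pos': array([ 6.14534052e+01,  7.50747069e+00,  8.53164053e+01, -6.80821496e-04,
        8.72615509e+01, -4.89560416e+00]), 'qd': array([ 0.02899037, -0.1191911 , -0.12821266, -0.01195517, -0.01652574,
       -0.11754699]), 'joint_efforts': array([ 7.29850071e-04, -5.70064545e+01, -5.01154876e+01, -2.80356953e-04,
        9.68348875e-03,  3.43181432e-05]), 'tool_pos': array([240.61918049, 549.44385821, 403.84723257]), 'tcp_rot': array([-1.79914827e+02, -6.61285310e-03,  1.56349037e+02]), 'ft_force': array([-0.29126808, -0.37173357, -0.49814011]), 'wrist_torque': array([-0.02147309,  0.016424  , -0.01983102]), 'finger_gap': 85.232866853815}
```

View pics/scene0.png

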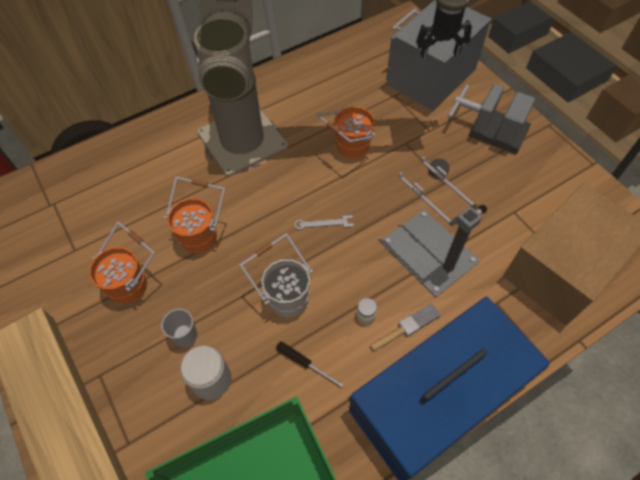

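View pics/top0.png

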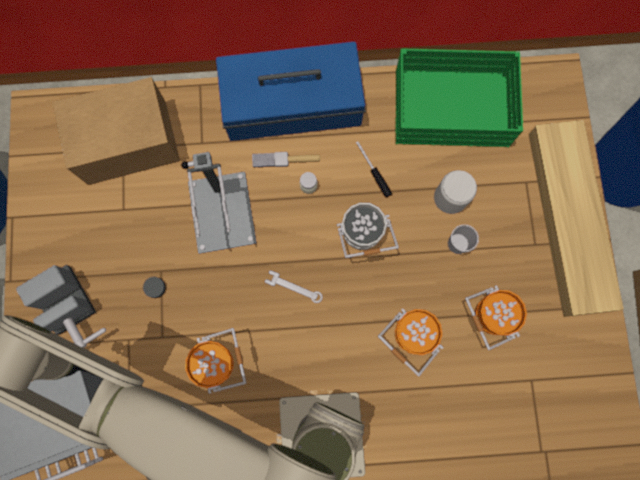

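View pics/wrist0.png

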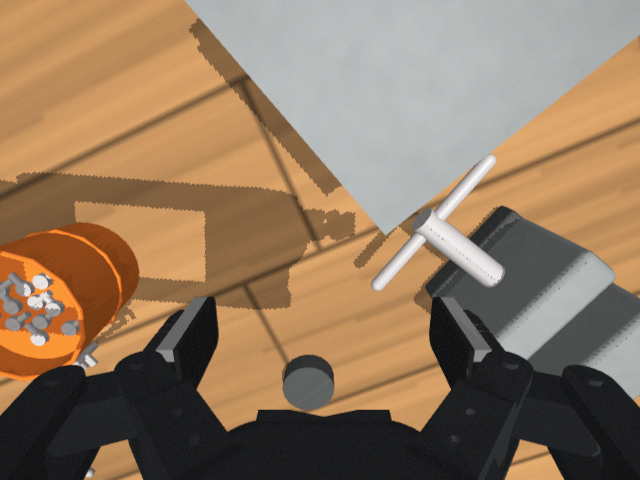

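The scene view shows four pail-like things: orange ones at scene (118,272), (193,225) and (353,132), and one bare-metal pail at (286,287), which is top (364,226). The metal one is the target. I'll check it and the hanger, at top (215,200), in close crops.

Run:
```python
import cv2,numpy as np
a=cv2.imread("pics/top0.png");b=cv2.imread("pics/scene0.png")
cv2.imwrite("pics/c1.png",np.hstack([cv2.resize(a[190:270,325:415],None,fx=4,fy=4,interpolation=2)[:320],cv2.resize(a[140:265,170:270],(256,320),interpolation=2)]))
cv2.imwrite("pics/c2.png",np.hstack([cv2.resize(b[225:325,235:325],(360,400),interpolation=2),cv2.resize(b[160:300,380:500],(343,400),interpolation=2)]))
```

```text
(no output)
```

View pics/c1.png

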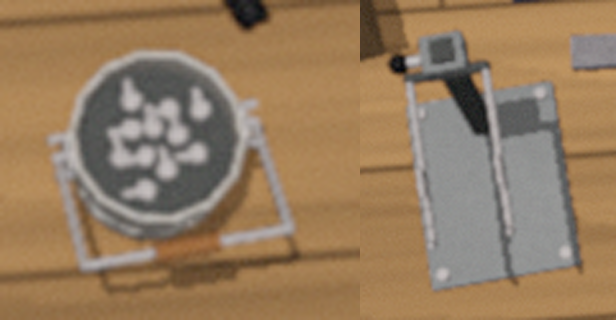

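View pics/c2.png

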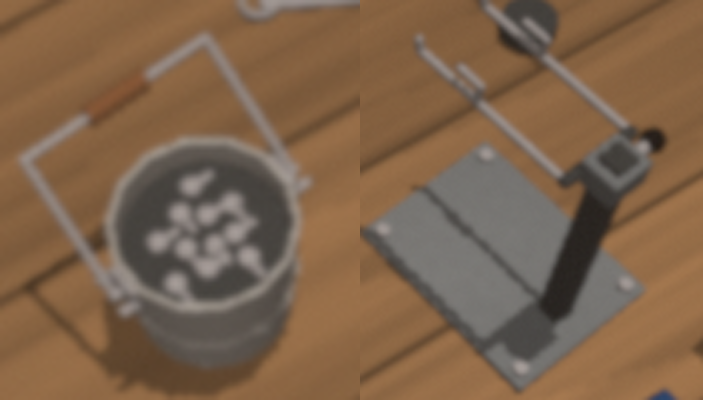

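The crops confirm it. The pail is bare metal with its brown grip near top (372,250), folded to the robot's side. The hanger's two prongs run from the post at top (203,160) down to about (196,246) and (222,243). Next I'll measure both from the depth map.

```bash
cat > h.py <<'E'
import numpy as np,cv2
def load(n): return dict(np.load(f"pics/{n}.npz"))
def world(s):
    K=s["intrinsics"];z=s["z_map"];v,u=np.mgrid[0:480,0:640]
    c=np.stack([(u-K[0,2])*z/K[0,0],(v-K[1,2])*z/K[1,1],z],-1)
    return (c-s["t"])@s["R"],z>0
def ray(s,u,v):
    K=s["intrinsics"];d=np.array([(u-K[0,2])/K[0,0],(v-K[1,2])/K[1,1],1.])@s["R"]
    return -s["R"].T@s["t"],d
def onz(s,u,v,h):
    o,d=ray(s,u,v);return o+d*(h-o[2])/d[2]
def tri(s1,p1,s2,p2):
    o1,d1=ray(s1,*p1);o2,d2=ray(s2,*p2)
    k=np.linalg.lstsq(np.stack([d1,-d2],1),o2-o1,rcond=None)[0]
    a=o1+k[0]*d1;b=o2+k[1]*d2;return (a+b)/2,np.linalg.norm(a-b)
def proj(s,X):
    c=s["R"]@np.array(X)+s["t"];return (s["intrinsics"]@c/c[2])[:2]
E
python3 - <<'E'
from h import *
for n in ["top0","scene0"]:
    s=load(n);P,ok=world(s);rgb=s["pixels"].astype(int)
    print(n)
    box=(slice(185,270),slice(325,415)) if n=="top0" else (slice(225,330),slice(230,330))
    p=P[box].reshape(-1,3);m=ok[box].ravel();c=rgb[box].reshape(-1,3)
    print(" z hist",np.histogram(p[m,2],[-10,10,50,90,102,108,114,120,130,140,150,160])[0])
    r=p[m&(p[:,2]>106)&(p[:,2]<113)]
    print(" rim raw mean",r.mean(0).round(1),len(r))
    (cx,cy),rad=cv2.minEnclosingCircle(r[:,:2].astype(np.float32));print(" rim circ",cx,cy,rad)
    b=p[m&(p[:,2]>125)];print(" bar pts",len(b),b.mean(0).round(1),b.min(0).round(1),b.max(0).round(1))
    q=b[b[:,2]>138]
    if len(q)>5:
        rect=cv2.minAreaRect(q[:,:2].astype(np.float32));print(" top bar rect",rect)
    hb=(slice(140,270),slice(165,275)) if n=="top0" else (slice(150,300),slice(380,500))
    p=P[hb].reshape(-1,3);m=ok[hb].ravel()
    print(" hanger hist",np.histogram(p[m,2],range(200,300,5)))
    t=p[m&(p[:,2]>205)]
    rect=cv2.minAreaRect(t[:,:2].astype(np.float32));print(" hanger upper rect",rect)
    bp=p[m&(p[:,2]>5)&(p[:,2]<12)];rect=cv2.minAreaRect(bp[:,:2].astype(np.float32));print(" base rect",rect,cv2.boxPoints(rect).tolist())
E
```

```text
top0
 z hist [5432  235  735  617  123  151   47   24   25   98   91]
 rim raw mean [ 553.4 -154.6  109.9] 188
 rim circ 541.9586181640625 -156.9857635498047 73.30756378173828
 bar pts 231 [ 475.5 -163.1  147.4] [ 461.3 -234.   125.5] [525.2 -89.2 163.5]
 top bar rect ((476.3473205566406, -162.91934204101562), (28.0091495513916, 143.22628784179688), 6.207674980163574)
 hanger hist (array([ 10,   6,   5,   0,   0,   0,   0,   6,   6,  97, 276, 176, 124,
       131,  78,  29,   2,   0,   0]), array([200, 205, 210, 215, 220, 225, 230, 235, 240, 245, 250, 255, 260,
       265, 270, 275, 280, 285, 290, 295]))
 hanger upper rect ((626.294189453125, 244.44284057617188), (216.2442169189453, 97.58168029785156), 10.59614372253418)
 base rect ((668.72119140625, 252.19424438476562), (322.7909851074219, 393.04638671875), 86.60842895507812) [[462.994140625, 102.70765686035156], [855.35205078125, 79.45521545410156], [874.4482421875, 401.68084716796875], [482.09033203125, 424.93328857421875]]
scene0
 z hist [7831  210  966  724  139  240   41   44   37  128   98]
 rim raw mean [ 554.6 -158.4  109.7]
[... 202 characters left out ...]
06), (30.154226303100586, 143.3334503173828), 7.994551658630371)
 hanger hist (array([ 19,  13,  13,   7,   5,   2,   0,  16,  20, 108, 420, 158, 165,
       128, 109,  10,   0,   0,   0]), array([200, 205, 210, 215, 220, 225, 230, 235, 240, 245, 250, 255, 260,
       265, 270, 275, 280, 285, 290, 295]))
 hanger upper rect ((627.1019287109375, 242.66989135742188), (216.8192138671875, 98.21723175048828), 9.793476104736328)
 base rect ((579.5426025390625, 343.7676086425781), (358.5870361328125, 519.7764892578125), 54.446563720703125) [[263.85198974609375, 349.0142822265625], [686.7284545898438, 46.78401184082031], [895.2332153320312, 338.52093505859375], [472.35675048828125, 640.751220703125]]
```

Run:
```python
from h import *
from scipy.optimize import least_squares
for n in ["top0","scene0"]:
    s=load(n);P,ok=world(s);rgb=s["pixels"].astype(int);p=P.reshape(-1,3);m=ok.ravel();c=rgb.reshape(-1,3)
    print(n)
    near=m&(np.hypot(p[:,0]-543,p[:,1]+158)<90)
    r=p[near&(p[:,2]>104)&(p[:,2]<114)]
    f=least_squares(lambda q:np.hypot(r[:,0]-q[0],r[:,1]-q[1])-57.5,[543,-158],loss='soft_l1',f_scale=1.5)
    print(" rim centre",f.x)
    br=m&(np.abs(p[:,0]-476)<30)&(np.abs(p[:,1]+164)<90)&(p[:,2]>125)
    wood=br&(c[:,0]-c[:,2]>45)
    print(" wood",wood.sum(),np.median(p[wood],0).round(1),p[wood].mean(0).round(1))
    q=p[br&(p[:,2]>138)]
    u=np.linalg.svd(q[:,:2]-q[:,:2].mean(0))[2][0];print(" bar dir deg",np.degrees(np.arctan2(u[1],u[0])),q.mean(0).round(1))
    h=m&(np.abs(p[:,0]-627)<130)&(np.abs(p[:,1]-243)<90)&(p[:,2]>225)
    t=p[h];th=np.radians(10.2);X=np.array([np.cos(th),np.sin(th)]);Y=np.array([-np.sin(th),np.cos(th)])
    a=t[:,:2]@X;b=t[:,:2]@Y
    print(" a range",np.percentile(a,[0,1,99,100]))
    bb=np.histogram(b,np.arange(b.min(),b.max()+4,4));print(list(zip(bb[1].round(),bb[0])))
    a0=a.min()
    for lo in range(0,240,12):
        k=(a-a0>=lo)&(a-a0<lo+12)
        for sg in (0,1):
            kk=k&((b>np.median([b.min(),b.max()]))==bool(sg))
            if kk.sum(): print("  ",lo,sg,kk.sum(),"b",np.median(b[kk]).round(1),"z",np.percentile(t[kk,2],[10,50,90]).round(1))
```

```text
top0
 rim centre [ 555.30641023 -154.15405586]
 wood 89 [ 469.8 -163.2  153.4] [ 469.9 -162.1  152.6]
 bar dir deg -83.3658397318043 [ 471.7 -164.2  149.9]
 a range [551.75769781 558.01552335 765.2868647  767.90523712]
[(np.float64(81.0), np.int64(13)), (np.float64(85.0), np.int64(48)), (np.float64(89.0), np.int64(83)), (np.float64(93.0), np.int64(73)), (np.float64(97.0), np.int64(44)), (np.float64(101.0), np.int64(34)), (np.float64(105.0), np.int64(29)), (np.float64(109.0), np.int64(32)), (np.float64(113.0), np.int64(29)), (np.float64(117.0), np.int64(30)), (np.float64(121.0), np.int64(28)), (np.float64(125.0), np.int64(30)), (np.float64(129.0), np.int64(31)), (np.float64(133.0), np.int64(23)), (np.float64(137.0), np.int64(31)), (np.float64(141.0), np.int64(25)), (np.float64(145.0), np.int64(14)), (np.float64(149.0), np.int64(12)), (np.float64(153.0), np.int64(14)), (np.float64(157.0), np.int64(24)), (np.float64(161.0), np.int64(67)), (np.float64(165.0), np.int64(95)), (np.float64(169.0), np.int64(76)), (np.float64(173.0), np.int64(36)), (np.float64(177.0), np.int64(4))]
   0 0 13 b
[... 3461 characters left out ...]
17 b 163.5 z [250.  253.6 255.2]
   132 0 18 b 86.0 z [250.7 252.9 255.3]
   132 1 16 b 163.6 z [248.6 252.6 254.6]
   144 0 17 b 85.7 z [250.2 252.5 254. ]
   144 1 18 b 161.9 z [248.5 252.4 256.6]
   156 0 19 b 85.8 z [250.6 252.5 254.8]
   156 1 18 b 161.3 z [249.3 252.3 254.1]
   168 0 61 b 95.4 z [251.9 256.4 265.5]
   168 1 27 b 157.9 z [250.7 255.1 263.8]
   180 0 100 b 105.3 z [246.4 263.5 271.2]
   180 1 44 b 152.5 z [250.8 257.3 268.5]
   192 0 95 b 106.8 z [246.1 265.3 271. ]
   192 1 73 b 157.6 z [253.3 258.7 270.2]
   204 0 117 b 110.2 z [242.2 262.  268.1]
   204 1 54 b 138.7 z [248.7 261.  266.6]
   216 0 1 b 127.0 z [267.3 267.3 267.3]
   216 1 6 b 132.5 z [248.3 256.  263.4]
```

Run:
```python
from h import *
for n in ["top0","scene0"]:
    s=load(n);P,ok=world(s);p=P.reshape(-1,3);m=ok.ravel()
    h=m&(np.abs(p[:,0]-627)<130)&(np.abs(p[:,1]-243)<90)&(p[:,2]>225);t=p[h]
    th=np.radians(6.3)
    for it in range(3):
        X=np.array([np.cos(th),np.sin(th)]);Y=np.array([-np.sin(th),np.cos(th)])
        a=t[:,:2]@X;b=t[:,:2]@Y;e=a.min();mid=(b[a<e+150].min()+b[a<e+150].max())/2
        sl=[];bm=[]
        for sg in (0,1):
            k=(a>e+15)&(a<e+150)&((b>mid)==bool(sg))&(t[:,2]<258)
            f=np.polyfit(a[k]-e,b[k],1);r=b[k]-np.polyval(f,a[k]-e);k2=np.abs(r)<5
            f=np.polyfit((a[k]-e)[k2],b[k][k2],1);sl.append(f[0]);bm.append(np.polyval(f,60))
        th+=np.arctan(np.mean(sl))
    print(n,"yaw",np.degrees(th),"b lines",bm,"sep",bm[1]-bm[0],"slopes",sl)
    k=(a<e+40)&(t[:,2]>257);print(" tip upturn a",np.percentile(a[k],[0,10,50,90,100]).round(1))
    k=(a<e+120)&(t[:,2]>266);print(" keeper a",np.percentile(a[k],[0,3,50,97,100]).round(1),"ztop",np.percentile(t[k,2],[50,80]))
    k=(np.abs(b-mid)<28)&(a>e+100);print(" crossbar/post a",np.percentile(a[k],[0,2,50,98,100]).round(1))
    k=(a>e+15)&(a<e+42)|(a>e+90)&(a<e+150);print(" prong z",np.percentile(t[k,2],[50,75,90]))
    mb=np.mean(bm)
    for home in (616,618,620):
        print(home, home*X+mb*Y)
    print("pail a,b",np.array([556,-155])@X,np.array([556,-155])@Y, 'mid b',mb)
# objects near path
s=load("top0");
for nm,uv,z in [("jar",(309,180),62),("wrench",(295,287),5),("puck",(153,287),25),("brush",(285,159),10),("driver",(375,170),10),("can",(458,186),120),("tin",(463,238),85)]:
    print(nm,onz(s,*uv,z).round())
```

```text
top0 yaw 6.2854081458392725 b lines [np.float64(135.84585155308986), np.float64(211.5868262352365)] sep 75.74097468214663 slopes [np.float64(-0.0015358619252080652), np.float64(0.0015358567154999505)]
 tip upturn a [543.6 544.6 547.7 578.5 583.5]
 keeper a [545.9 547.2 605.8 621.2 622.6] ztop [273.38393103 276.08653422]
 crossbar/post a [713.1 714.7 730.5 755.4 758.2]
 prong z [253.09902464 255.30339183 257.7760864 ]
616 [593.27847527 240.11250942]
618 [595.26645301 240.33147177]
620 [597.25443075 240.55043411]
pail a,b 535.6882298139329 -214.93980654782163 mid b 173.7163388941632
scene0 yaw 6.168294387524496 b lines [np.float64(135.03621215762567), np.float64(210.83052592629122)] sep 75.79431376866555 slopes [np.float64(0.0012546880028093481), np.float64(-0.0012546957602702095)]
 tip upturn a [542.6 543.7 547.5 553.  570.9]
 keeper a [545.7 590.4 607.9 621.6 622.8] ztop [272.56408144 274.19795351]
 crossbar/post a [713.5 717.9 740.1 756.8 757.7]
 prong z [252.55642366 253.9871291  254.91113153]
616 [593.85215969 238.12089905]
618 [595.84058084 238.33579747]
620 [597.82900199 238.55069589]
pail a,b 536.1264515877299 -213.84440116110008 mid b 172.93336904195843
jar [703. -15.  62.]
wrench [408.  46.   5.]
puck [434. 443.  25.]
brush [789.  51.  10.]
driver [ 736. -211.   10.]
can [ 639. -420.  120.]
tin [ 500. -426.   85.]
```

```bash
cat >> h.py <<'E'
from scipy.spatial.transform import Rotation as Ro
YAW=np.radians(6.4)
X=np.array([np.cos(YAW),np.sin(YAW),0]);Y=np.array([-np.sin(YAW),np.cos(YAW),0])
def Rt(th):
    th=np.radians(th);z=np.sin(th)*X+np.array([0,0,-np.cos(th)]);return np.stack([Y,np.cross(z,Y),z],1)
def plan(G,th,back=0,cur=None):
    from bench import sense
    s=sense();R0=Ro.from_euler('xyz',s['tcp_rot'],degrees=True).as_matrix();p0=s['tool_pos']
    R1=Rt(th);p1=np.array(G,float)-(155+back)*R1[:,2]
    d=R0.T@(p1-p0);w=Ro.from_matrix(R0.T@R1).as_rotvec(degrees=True)
    print("now",p0.round(1),s['tcp_rot'].round(1),"grasp",(p0+155*R0[:,2]).round(1),"gap",round(s['finger_gap'],1),"t",round(s['time'],2),"F",s['ft_force'].round(1),"q",s['joint_pos'].round(0))
    print("target",p1.round(1),"t:",(d/150).round(3),"a:",(w/45).round(3))
E
python3 -c "
from h import *
plan((450,180,250),0)
plan((470.5,-164,145),40,90)"
```

```text
now [240.6 549.4 403.8] [-179.9   -0.   156.3] grasp [240.5 549.2 248.8] gap 85.2 t 0.15 F [-0.3 -0.4 -0.5] q [61.  8. 85. -0. 87. -5.]
target [450. 180. 405.] t: [-2.267 -1.696 -0.005] a: [-2.000e-03  1.000e-03  1.332e+00]
now [240.6 549.4 403.8] [-179.9   -0.   156.3] grasp [240.5 549.2 248.8] gap 85.2 t 0.15 F [-0.3 -0.4 -0.5] q [61.  8. 85. -0. 87. -5.]
target [ 314.  -181.6  332.7] t: [-2.403 -4.267  0.481] a: [-0.807 -0.464  1.276]
```

```bash
r='{"tx":-1,"ty":-0.75,"az":0.65}'; true
python3 -m jog '[{"tx":-1,"ty":-0.75,"az":0.65},{"tx":-1,"ty":-0.75,"az":0.65},{"tx":-1,"ty":-0.75,"az":0.65},{"tx":-1,"ty":-0.75,"az":0.65},{"tx":-1,"ty":-0.75,"az":0.65}]'
python3 -c "
from h import *
plan((450,180,250),0)"
```

```text
now [240.6 549.4 403.8] [-179.9   -0.   156.3] grasp [240.5 549.2 248.8] gap 85.2 t 0.15 F [-0.3 -0.4 -0.5] q [61.  8. 85. -0. 87. -5.]
target [450. 180. 405.] t: [-2.267 -1.696 -0.005] a: [-2.000e-03  1.000e-03  1.332e+00]invalid input at $[0]: expected keys tx, ty, tz, ax, ay, az, hand
```

```bash
python3 -m jog '[{"tx":-1,"ty":-0.75,"tz":0,"ax":0,"ay":0,"az":0.65,"hand":1},{"tx":-1,"ty":-0.75,"tz":0,"ax":0,"ay":0,"az":0.65,"hand":1},{"tx":-1,"ty":-0.75,"tz":0,"ax":0,"ay":0,"az":0.65,"hand":1},{"tx":-1,"ty":-0.75,"tz":0,"ax":0,"ay":0,"az":0.65,"hand":1},{"tx":-1,"ty":-0.75,"tz":0,"ax":0,"ay":0,"az":0.65,"hand":1}]'
python3 -c "
from h import *
plan((450,180,250),0)"
```

```text
time: 0.57
tool_pos: [334.3, 383.2, 404.3]
tcp_rot: [-180.0, 0.1, 126.6]
ft_force: [-0.5, 0.7, -0.7]
finger_gap: 85.4
now [334.3 383.2 404.3] [-1.800e+02  1.000e-01  1.266e+02] grasp [334.4 383.  249.3] gap 85.4 t 0.57 F [-0.5  0.7 -0.7] q [ 43.  -7. 100.  -0.  87.   7.]
target [450. 180. 405.] t: [-1.548 -0.187 -0.002] a: [-0.     0.002  0.67 ]
```

```bash
python3 -m jog '[{"tx":-1,"ty":-0.12,"tz":0,"ax":0,"ay":0,"az":0.67,"hand":1},{"tx":-1,"ty":-0.12,"tz":0,"ax":0,"ay":0,"az":0.67,"hand":1},{"tx":-1,"ty":-0.12,"tz":0,"ax":0,"ay":0,"az":0.67,"hand":1},{"tx":-1,"ty":-0.12,"tz":0,"ax":0,"ay":0,"az":0.67,"hand":1},{"tx":-1,"ty":-0.12,"tz":0,"ax":0,"ay":0,"az":0.67,"hand":1}]'
python3 -c "
from h import *
plan((440,0,250),0)
plan((470.5,-164,145),40,90)"
```

```text
time: 0.98
tool_pos: [411.0, 252.0, 404.5]
tcp_rot: [180.0, 0.1, 96.3]
ft_force: [-0.0, 0.8, 0.1]
finger_gap: 85.6
now [411.  252.  404.5] [1.80e+02 1.00e-01 9.63e+01] grasp [411.1 251.7 249.5] gap 85.6 t 0.98 F [-0.   0.8  0.1] q [ 25. -11. 103.  -0.  88.  19.]
target [440.   0. 405.] t: [-1.691  0.009 -0.   ] a: [ 0.001  0.002 -0.003]
now [411.  252.  404.5] [1.80e+02 1.00e-01 9.63e+01] grasp [411.1 251.7 249.5] gap 85.6 t 0.98 F [-0.   0.8  0.1] q [ 25. -11. 103.  -0.  88.  19.]
target [ 314.  -181.6  332.7] t: [-2.802 -0.958  0.484] a: [-0.888  0.003 -0.002]
```

```bash
python3 -m jog '[{"tx":-1,"ty":0,"tz":0,"ax":0,"ay":0,"az":0,"hand":1},{"tx":-1,"ty":0,"tz":0,"ax":0,"ay":0,"az":0,"hand":1},{"tx":-1,"ty":0,"tz":0,"ax":0,"ay":0,"az":0,"hand":1},{"tx":-1,"ty":0,"tz":0,"ax":0,"ay":0,"az":0,"hand":1},{"tx":-1,"ty":0,"tz":0,"ax":0,"ay":0,"az":0,"hand":1}]'
python3 -m jog '[{"tx":-1,"ty":0,"tz":0,"ax":-0.3,"ay":0,"az":0,"hand":0.8},{"tx":-1,"ty":0,"tz":0,"ax":-0.3,"ay":0,"az":0,"hand":0.8},{"tx":-1,"ty":0,"tz":0,"ax":-0.3,"ay":0,"az":0,"hand":0.8},{"tx":-1,"ty":0,"tz":0,"ax":-0.3,"ay":0,"az":0,"hand":0.8},{"tx":-1,"ty":0,"tz":0,"ax":-0.3,"ay":0,"az":0,"hand":0.8}]'
python3 -c "
from h import *
plan((470.5,-164,145),40,90)"
```

```text
time: 1.4
tool_pos: [427.5, 103.2, 404.5]
tcp_rot: [-180.0, 0.1, 96.7]
ft_force: [-0.3, 0.9, -0.2]
finger_gap: 85.6
time: 1.82
tool_pos: [445.3, -45.3, 404.6]
tcp_rot: [166.5, 0.1, 96.7]
ft_force: [0.1, -0.4, -0.3]
finger_gap: 68.2
now [445.3 -45.3 404.6] [1.665e+02 1.000e-01 9.670e+01] grasp [481.3 -41.3 253.9] gap 68.2 t 1.82 F [ 0.1 -0.4 -0.3] q [-14. -24. 115.   5.  77. -22.]
target [ 314.  -181.6  332.7] t: [-0.799 -1.061  0.239] a: [-0.589 -0.002  0.007]
```

```bash
python3 -m jog '[{"tx":-0.8,"ty":-0.6,"tz":0.05,"ax":-0.45,"ay":0,"az":0,"hand":0.6},{"tx":-0.8,"ty":-0.6,"tz":0.05,"ax":-0.45,"ay":0,"az":0,"hand":0.6},{"tx":-0.8,"ty":-0.6,"tz":0.05,"ax":-0.45,"ay":0,"az":0,"hand":0.6},{"tx":-0.8,"ty":-0.6,"tz":0.05,"ax":-0.45,"ay":0,"az":0,"hand":0.6},{"tx":-0.8,"ty":-0.6,"tz":0.05,"ax":-0.45,"ay":0,"az":0,"hand":0.6}]'
python3 -c "
from h import *
plan((470.5,-164,145),40,55)"
```

```text
time: 2.23
tool_pos: [372.0, -175.0, 374.4]
tcp_rot: [146.3, -0.0, 96.5]
ft_force: [-0.6, 1.3, 0.3]
finger_gap: 51.1
now [ 372.  -175.   374.4] [146.3  -0.   96.5] grasp [ 457.5 -165.2  245.5] gap 51.1 t 2.23 F [-0.6  1.3  0.3] q [-44. -39. 130.  28.  68. -56.]
target [ 336.4 -179.   305.9] t: [ 0.    -0.452  0.247] a: [-0.14  -0.002  0.002]
```

Run:
```python
from bench import *
from h import *
s=snapshot("wrist"); cv2.imwrite("pics/w1.png",s["pixels"][:,:,::-1]); np.savez("pics/w1.npz",**s)
P,ok=world(s);c=s["pixels"].astype(int)
m=ok&(P[...,2]>130)&(P[...,2]<170)&(np.abs(P[...,0]-471)<30)&(np.abs(P[...,1]+164)<80)
w=m&(c[...,0]-c[...,2]>40)&(np.abs(P[...,1]+164)<40)
print(m.sum(),w.sum(),P[w].mean(0),P[w].min(0),P[w].max(0),P[m].mean(0))
print(proj(s,(470.5,-164,145)))
```

```text
3049 1607 [ 468.52589193 -164.16870266  150.57568606] [ 460.81966016 -188.14557272  138.96799936] [ 479.0220792  -142.70871836  153.98136075] [ 470.00317213 -148.98518104  147.83706361]
[252.80451448 246.78020551]
```

View pics/w1.png

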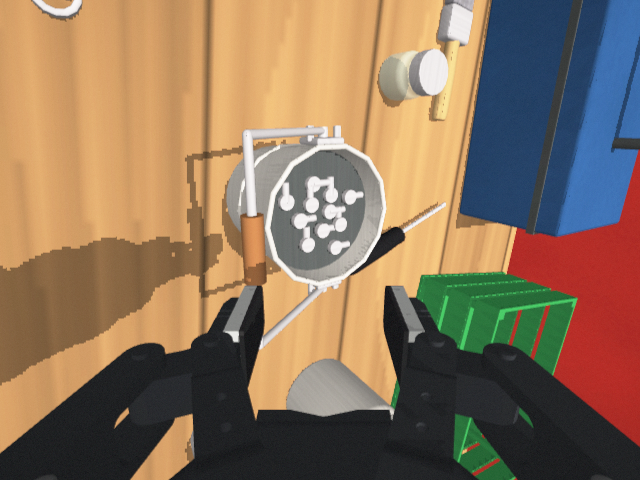

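The wrist picture shows the wooden sleeve at (254,247) on the metal pail, which agrees with (470,-165,145). No other bail is near it.

```bash
python3 -m jog '[{"tx":0,"ty":-0.15,"tz":0.08,"ax":0,"ay":0,"az":0,"hand":0.5},{"tx":0,"ty":-0.3,"tz":0.16,"ax":0,"ay":0,"az":0,"hand":0.5},{"tx":0,"ty":-0.34,"tz":0.2,"ax":0,"ay":0,"az":0,"hand":0.5},{"tx":0,"ty":-0.34,"tz":0.2,"ax":0,"ay":0,"az":0,"hand":0.5}]'
python3 -c "
from h import *
plan((470,-165,145),34,40)
plan((470,-165,145),40,0)"
```

```text
time: 2.62
tool_pos: [349.1, -173.0, 320.8]
tcp_rot: [146.4, -0.2, 97.0]
ft_force: [-0.0, -0.7, -0.5]
finger_gap: 42.8
now [ 349.1 -173.   320.8] [146.4  -0.2  97. ] grasp [ 434.1 -162.1  191.7] gap 42.8 t 2.62 F [-0.  -0.7 -0.5] q [-47. -41. 137.  29.  66. -62.]
target [ 361.6 -177.2  306.7] t: [-0.038  0.014  0.123] a: [-0.009 -0.012  0.008]
now [ 349.1 -173.   320.8] [146.4  -0.2  97. ] grasp [ 434.1 -162.1  191.7] gap 42.8 t 2.62 F [-0.  -0.7 -0.5] q [-47. -41. 137.  29.  66. -62.]
target [ 371.  -176.1  263.7] t: [-0.04  -0.092  0.396] a: [-0.142 -0.012  0.008]
```

```bash
python3 -m jog '[{"tx":-0.04,"ty":0.015,"tz":0.1,"ax":-0.01,"ay":-0.01,"az":0.01,"hand":0.5},{"tx":-0.04,"ty":0.015,"tz":0.2,"ax":-0.01,"ay":-0.01,"az":0.01,"hand":0.5},{"tx":-0.04,"ty":0.015,"tz":0.3,"ax":-0.01,"ay":-0.01,"az":0.01,"hand":0.5},{"tx":-0.04,"ty":0.015,"tz":0.37,"ax":-0.01,"ay":-0.01,"az":0.01,"hand":0.5},{"tx":-0.04,"ty":0.015,"tz":0.38,"ax":-0.01,"ay":-0.01,"az":0.01,"hand":0.5}]'
python3 - <<'E'
from h import *
from bench import *
plan((470,-165,145),34,0)
s=snapshot("wrist"); cv2.imwrite("pics/w2.png",s["pixels"][:,:,::-1]); np.savez("pics/w2.npz",**s)
P,ok=world(s);c=s["pixels"].astype(int)
m=ok&(P[...,2]>130)&(P[...,2]<170)&(np.abs(P[...,0]-471)<30)&(np.abs(P[...,1]+164)<40)
w=m&(c[...,0]-c[...,2]>40);print(w.sum(),P[w].min(0),P[w].max(0),np.median(P[w],0))
E
```

```text
time: 3.03
tool_pos: [384.7, -175.2, 276.7]
tcp_rot: [145.8, 0.0, 96.5]
ft_force: [-0.0, -0.6, 0.4]
finger_gap: 42.8
now [ 384.7 -175.2  276.7] [145.8   0.   96.5] grasp [ 471.2 -165.5  148.5] gap 42.8 t 3.03 F [-0.  -0.6  0.4] q [-43. -31. 135.  31.  56. -63.]
target [ 383.9 -174.7  273.5] t: [ 0.004 -0.016  0.015] a: [ 0.004 -0.     0.001]
3937 [ 442.04067041 -188.26093681  131.6144861 ] [ 485.9380308  -142.44116076  165.11079633] [ 466.93748866 -162.79759109  150.95942335]
```

View pics/w2.png

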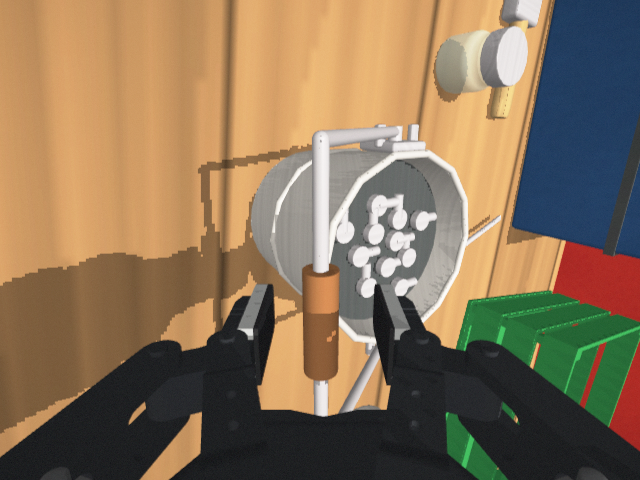

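The sleeve is centred between the jaws: it spans about (304..338, 265..380) and the finger pads are at 262 and 385. I'll close on it lightly.

```bash
python3 -m jog '[{"tx":0,"ty":-0.01,"tz":0.01,"ax":0,"ay":0,"az":0,"hand":0.3},{"tx":0,"ty":-0.01,"tz":0.01,"ax":0,"ay":0,"az":0,"hand":0.2},{"tx":0,"ty":-0.01,"tz":0.01,"ax":0,"ay":0,"az":0,"hand":0.1},{"tx":0,"ty":-0.01,"tz":0.01,"ax":0,"ay":0,"az":0,"hand":0},{"tx":0,"ty":-0.01,"tz":0.01,"ax":0,"ay":0,"az":0,"hand":0}]' 20
python3 - <<'E'
from h import *
plan((470,-165,145),34,0)
# arc plan: grasp point from current about hinge, bail angle b 0->1.047, tool tilt 34->0
import numpy as np
from bench import sense
s=sense();R0=Ro.from_euler('xyz',s['tcp_rot'],degrees=True).as_matrix();p0=s['tool_pos'];g0=p0+155*R0[:,2]
for k in range(1,13):
    ang=np.radians(30+5*k);a0=np.radians(30)
    g=g0+100*((np.cos(a0)-np.cos(ang))*X+(np.sin(ang)-np.sin(a0))*np.array([0,0,1]))
    th=34*(1-k/12.);R1=Rt(th);p1=g-155*R1[:,2]
    print(k,p1.round(1),"from start t",(R0.T@(p1-p0)/150).round(3),"a",(Ro.from_matrix(R0.T@R1).as_rotvec(degrees=True)/45).round(3))
E
```

```text
time: 3.5
tool_pos: [382.9, -176.6, 275.5]
tcp_rot: [145.7, 0.2, 96.3]
ft_force: [0.5, 0.8, 0.5]
finger_gap: 13.0
now [ 382.9 -176.6  275.5] [145.7   0.2  96.3] grasp [ 469.6 -167.3  147.4] gap 13.0 t 3.5 F [0.5 0.8 0.5] q [-43. -31. 136.  31.  55. -63.]
target [ 383.9 -174.7  273.5] t: [ 0.012 -0.001  0.016] a: [0.006 0.004 0.   ]
1 [ 394.6 -175.8  287.4] from start t [-0.003  0.109 -0.021] a [0.069 0.004 0.   ]
2 [ 406.5 -174.4  298.1] from start t [-0.003  0.215 -0.036] a [0.131 0.004 0.   ]
3 [ 419.1 -173.   308. ] from start t [-0.003  0.322 -0.042] a [ 0.194  0.004 -0.   ]
4 [ 432.5 -171.5  317. ] from start t [-0.003  0.43  -0.042] a [ 0.257  0.004 -0.   ]
5 [ 446.4 -169.9  325.1] from start t [-0.003  0.538 -0.034] a [ 0.32   0.004 -0.   ]
6 [ 461.  -168.3  332.2] from start t [-0.003  0.645 -0.018] a [ 0.383  0.004 -0.   ]
7 [ 476.  -166.6  338.3] from start t [-0.003  0.752  0.005] a [ 0.446  0.004 -0.   ]
8 [ 491.4 -164.9  343.3] from start t [-0.003  0.856  0.036] a [ 0.509  0.004 -0.001]
9 [ 507.2 -163.1  347.3] from start t [-0.003  0.958  0.074] a [ 0.572  0.004 -0.001]
10 [ 523.2 -161.3  350.1] from start t [-0.003  1.058  0.119] a [ 0.635  0.004 -0.001]
11 [ 539.4 -159.5  351.8] from start t [-0.003  1.154  0.17 ] a [ 0.698  0.004 -0.001]
12 [ 555.7 -157.7  352.4] from start t [-0.003  1.246  0.229] a [ 0.761  0.004 -0.001]
```

```bash
python3 -m jog '[{"tx":0,"ty":0.054,"tz":-0.011,"ax":0.03,"ay":0,"az":0,"hand":0},{"tx":0,"ty":0.107,"tz":-0.021,"ax":0.063,"ay":0,"az":0,"hand":0},{"tx":0,"ty":0.161,"tz":-0.03,"ax":0.094,"ay":0,"az":0,"hand":0},{"tx":0,"ty":0.214,"tz":-0.036,"ax":0.126,"ay":0,"az":0,"hand":0},{"tx":0,"ty":0.267,"tz":-0.039,"ax":0.157,"ay":0,"az":0,"hand":0}]' 20
cat >> h.py <<'E'
G0=np.array([469.6,-167.3,147.4])
def arc(ks):
    from bench import sense
    s=sense();R0=Ro.from_euler('xyz',s['tcp_rot'],degrees=True).as_matrix();p0=s['tool_pos'];a0=np.radians(30)
    print("grasp",(p0+155*R0[:,2]).round(1),"tilt",s['tcp_rot'].round(1),"gap",round(s['finger_gap'],1),"F",s['ft_force'].round(1),"M",s['wrist_torque'].round(2))
    for k in ks:
        ang=np.radians(30+5*k)
        g=G0+100*((np.cos(a0)-np.cos(ang))*X+(np.sin(ang)-np.sin(a0))*np.array([0,0,1]))
        R1=Rt(34.2*(1-k/12.));p1=g-155*R1[:,2]
        print(k,g.round(1),"t",(R0.T@(p1-p0)/150).round(3),"a",(Ro.from_matrix(R0.T@R1).as_rotvec(degrees=True)/45).round(3))
E
python3 -c "
from h import *
arc([2.5,3,3.5,4,4.5,5])"
```

```text
time: 3.92
tool_pos: [412.3, -173.3, 302.3]
tcp_rot: [153.0, 0.1, 96.3]
ft_force: [-2.2, -0.4, -2.1]
finger_gap: 13.1
grasp [ 482.3 -165.9  164.2] tilt [1.53e+02 1.00e-01 9.63e+01] gap 13.1 F [-2.2 -0.4 -2.1] M [-0.06  0.78 -0.01]
2.5 [ 482.4 -165.9  165. ] t [-0.003  0.002 -0.004] a [-0.002  0.004 -0.001]
3 [ 485.4 -165.5  168.1] t [-0.003  0.055 -0.013] a [ 0.03   0.004 -0.001]
3.5 [ 488.5 -165.2  171.1] t [-0.003  0.108 -0.021] a [ 0.062  0.004 -0.001]
4 [ 491.8 -164.8  174. ] t [-0.003  0.162 -0.027] a [ 0.093  0.004 -0.001]
4.5 [ 495.2 -164.4  176.7] t [-0.003  0.216 -0.03 ] a [ 0.125  0.004 -0.001]
5 [ 498.7 -164.   179.3] t [-0.003  0.271 -0.032] a [ 0.157  0.004 -0.001]
```

```bash
python3 -m jog '[{"tx":0,"ty":0.055,"tz":-0.012,"ax":0.03,"ay":0,"az":0,"hand":0},{"tx":0,"ty":0.108,"tz":-0.02,"ax":0.062,"ay":0,"az":0,"hand":0},{"tx":0,"ty":0.162,"tz":-0.025,"ax":0.093,"ay":0,"az":0,"hand":0},{"tx":0,"ty":0.216,"tz":-0.028,"ax":0.125,"ay":0,"az":0,"hand":0},{"tx":0,"ty":0.271,"tz":-0.03,"ax":0.157,"ay":0,"az":0,"hand":0}]' 20
cat > look.py <<'E'
import sys
from h import *
from bench import *
from scipy.optimize import least_squares
n=sys.argv[1]
for cam in ("scene","top"):
    s=snapshot(cam);cv2.imwrite(f"pics/{n}_{cam}.png",s["pixels"][:,:,::-1]);np.savez(f"pics/{n}_{cam}.npz",**s)
E
python3 look.py a1
python3 - <<'E'
from h import *
arc([5,5.5,6,6.5,7,7.5])
b=cv2.imread("pics/a1_scene.png");cv2.imwrite("pics/a1c.png",cv2.resize(b[200:340,200:380],(720,560),interpolation=2))
E
```

```text
time: 4.33
tool_pos: [446.2, -169.5, 324.8]
tcp_rot: [160.1, 0.1, 96.3]
ft_force: [-2.0, -0.6, -0.2]
finger_gap: 13.3
grasp [ 499.8 -164.1  180.1] tilt [159.9   0.2  96.3] gap 13.2 F [-7.7 -0.2  7.9] M [-0.06  0.93 -0.05]
5 [ 498.7 -164.   179.3] t [-0.002 -0.007  0.003] a [0.002 0.004 0.   ]
5.5 [ 502.3 -163.6  181.7] t [-0.002  0.047 -0.004] a [0.034 0.004 0.   ]
6 [ 506.  -163.2  184. ] t [-0.002  0.101 -0.009] a [0.066 0.004 0.   ]
6.5 [ 509.8 -162.8  186.1] t [-0.002  0.155 -0.011] a [0.097 0.004 0.   ]
7 [ 513.7 -162.4  188. ] t [-0.002  0.21  -0.012] a [ 0.129  0.004 -0.   ]
7.5 [ 517.6 -161.9  189.8] t [-0.002  0.264 -0.011] a [ 0.161  0.004 -0.   ]
```

View pics/a1c.png

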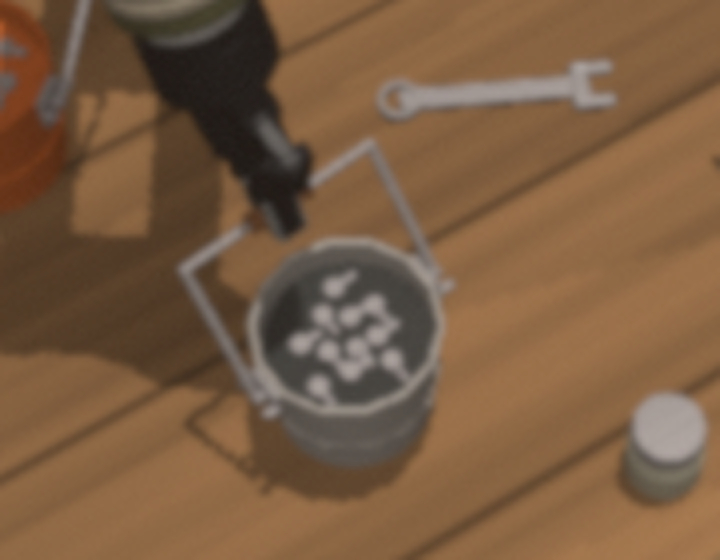

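The pail still stands upright and the bail is following the gripper. The wrist force shows a slight push towards the hinge, so I'll continue a hair wider.

```bash
python3 -m jog '[{"tx":0,"ty":0.042,"tz":-0.015,"ax":0.034,"ay":0,"az":0,"hand":0},{"tx":0,"ty":0.096,"tz":-0.021,"ax":0.066,"ay":0,"az":0,"hand":0},{"tx":0,"ty":0.15,"tz":-0.024,"ax":0.097,"ay":0,"az":0,"hand":0},{"tx":0,"ty":0.205,"tz":-0.025,"ax":0.129,"ay":0,"az":0,"hand":0},{"tx":0,"ty":0.26,"tz":-0.024,"ax":0.161,"ay":0,"az":0,"hand":0}]' 20
python3 -c "
from h import *
arc([7.5,8,8.5,9,9.5,10])"
```

```text
time: 4.85
tool_pos: [481.1, -165.6, 341.3]
tcp_rot: [167.3, 0.1, 96.3]
ft_force: [-3.6, -1.1, 1.7]
finger_gap: 13.3
grasp [ 515.1 -162.1  190.1] tilt [1.673e+02 1.000e-01 9.630e+01] gap 13.3 F [-3.6 -1.1  1.7] M [-0.12  0.8  -0.02]
7.5 [ 517.6 -161.9  189.8] t [-0.003  0.014  0.006] a [-0.002  0.003 -0.002]
8 [ 521.7 -161.5  191.4] t [-0.003  0.069  0.002] a [ 0.03   0.003 -0.002]
8.5 [ 525.8 -161.   192.8] t [-0.003  0.123 -0.   ] a [ 0.061  0.003 -0.002]
9 [ 529.9 -160.5  194. ] t [-0.003  0.178 -0.001] a [ 0.093  0.003 -0.002]
9.5 [ 534.2 -160.1  195. ] t [-0.003  0.233  0.001] a [ 0.125  0.003 -0.002]
10 [ 538.4 -159.6  195.9] t [-0.003  0.287  0.005] a [ 0.156  0.003 -0.002]
```

```bash
python3 -m jog '[{"tx":0,"ty":0.06,"tz":0,"ax":0.03,"ay":0,"az":0,"hand":0},{"tx":0,"ty":0.115,"tz":-0.003,"ax":0.061,"ay":0,"az":0,"hand":0},{"tx":0,"ty":0.17,"tz":-0.004,"ax":0.093,"ay":0,"az":0,"hand":0},{"tx":0,"ty":0.225,"tz":-0.002,"ax":0.125,"ay":0,"az":0,"hand":0},{"tx":0,"ty":0.28,"tz":0.002,"ax":0.156,"ay":0,"az":0,"hand":0}]' 20
python3 -c "
from h import *
arc([10,10.5,11,11.5,12])"
python3 look.py a2
python3 - <<'E'
import cv2
b=cv2.imread("pics/a2_scene.png");cv2.imwrite("pics/a2c.png",cv2.resize(b[200:340,200:380],(720,560),interpolation=2))
E
```

```text
time: 5.27
tool_pos: [522.1, -161.1, 350.8]
tcp_rot: [174.2, 0.1, 96.3]
ft_force: [-2.5, 0.8, 3.3]
finger_gap: 13.5
grasp [ 537.6 -159.6  196.6] tilt [1.742e+02 1.000e-01 9.630e+01] gap 13.5 F [-2.5  0.8  3.3] M [0.06 0.73 0.05]
10 [ 538.4 -159.6  195.9] t [-0.002  0.006  0.005] a [ 0.001  0.002 -0.002]
10.5 [ 542.7 -159.1  196.5] t [-0.002  0.061  0.004] a [ 0.033  0.002 -0.002]
11 [ 547.  -158.6  197. ] t [-0.002  0.116  0.005] a [ 0.065  0.002 -0.002]
11.5 [ 551.3 -158.1  197.3] t [-0.002  0.17   0.007] a [ 0.096  0.002 -0.002]
12 [ 555.7 -157.6  197.4] t [-0.002  0.225  0.012] a [ 0.128  0.002 -0.002]
```

View pics/a2c.png

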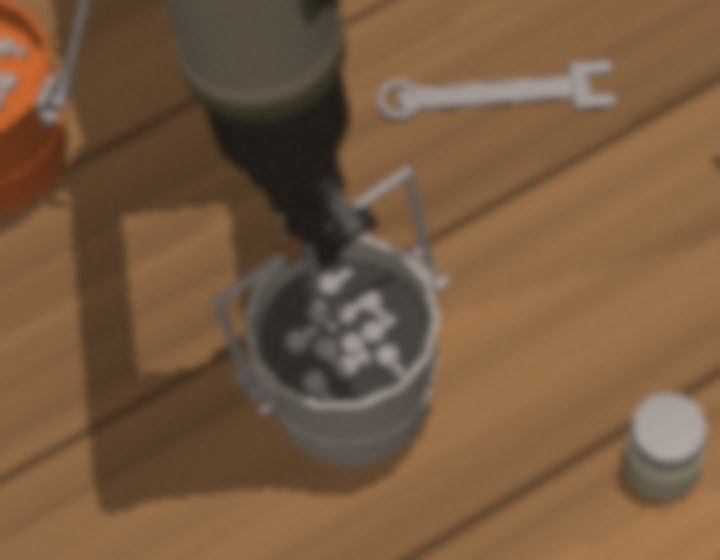

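The pail still stands where it was (rim centre about (343,322) in the crop, as before) and the bail is nearly upright. This move finishes the arc and holds.

```bash
python3 -m jog '[{"tx":0,"ty":0.06,"tz":0.0,"ax":0.033,"ay":0,"az":0,"hand":0},{"tx":0,"ty":0.116,"tz":0.001,"ax":0.065,"ay":0,"az":0,"hand":0},{"tx":0,"ty":0.17,"tz":0.004,"ax":0.096,"ay":0,"az":0,"hand":0},{"tx":0,"ty":0.225,"tz":0.009,"ax":0.128,"ay":0,"az":0,"hand":0},{"tx":0,"ty":0.225,"tz":0.009,"ax":0.128,"ay":0,"az":0,"hand":0}]' 20
python3 -m jog '[{"tx":0,"ty":0,"tz":0,"ax":0,"ay":0,"az":0,"hand":0},{"tx":0,"ty":0,"tz":0,"ax":0,"ay":0,"az":0,"hand":0},{"tx":0,"ty":0,"tz":0,"ax":0,"ay":0,"az":0,"hand":0},{"tx":0,"ty":0,"tz":0,"ax":0,"ay":0,"az":0,"hand":0},{"tx":0,"ty":0,"tz":0,"ax":0,"ay":0,"az":0,"hand":0}]' 50
python3 look.py a3
python3 - <<'E'
from h import *
from scipy.optimize import least_squares
arc([12])
for n in ("a3_top","a3_scene"):
    s=load(n);P,ok=world(s);p=P.reshape(-1,3);m=ok.ravel()
    r=p[m&(np.hypot(p[:,0]-556,p[:,1]+155)<66)&(p[:,2]>104)&(p[:,2]<114)]
    f=least_squares(lambda q:np.hypot(r[:,0]-q[0],r[:,1]-q[1])-57.5,[556,-155],loss='soft_l1',f_scale=1.5);print(n,f.x,len(r))
b=cv2.imread("pics/a3_scene.png");cv2.imwrite("pics/a3c.png",cv2.resize(b[200:340,200:380],(720,560),interpolation=2))
E
```

```text
time: 5.78
tool_pos: [556.1, -157.2, 352.6]
tcp_rot: [179.9, 0.1, 96.3]
ft_force: [-1.2, 0.9, 3.7]
finger_gap: 13.4
time: 6.2
tool_pos: [555.5, -157.2, 352.7]
tcp_rot: [179.9, 0.1, 96.3]
ft_force: [-0.8, 0.5, 0.8]
finger_gap: 12.1
grasp [ 555.7 -157.5  197.7] tilt [1.80e+02 1.00e-01 9.63e+01] gap 12.3 F [-1.1  0.1  0.6] M [-0.05  0.31 -0.03]
12 [ 555.7 -157.6  197.4] t [-0.003  0.     0.002] a [ 0.001  0.003 -0.002]
a3_top [ 554.27688713 -154.58360501] 134
a3_scene [ 554.97042421 -156.13669931] 237
```

View pics/a3c.png

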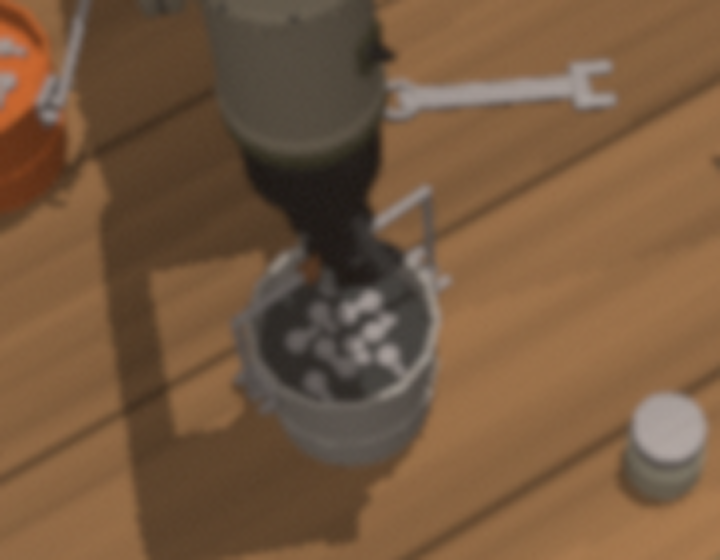

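Step 1 is met: the bail is upright and the rim centre has moved about 1 mm. I'll lift slowly.

```bash
python3 -m jog '[{"tx":0,"ty":0,"tz":-0.02,"ax":0,"ay":0,"az":0,"hand":0},{"tx":0,"ty":0,"tz":-0.05,"ax":0,"ay":0,"az":0,"hand":0},{"tx":0,"ty":0,"tz":-0.1,"ax":0,"ay":0,"az":0,"hand":0},{"tx":0,"ty":0,"tz":-0.15,"ax":0,"ay":0,"az":0,"hand":0},{"tx":0,"ty":0,"tz":-0.21,"ax":0,"ay":0,"az":0,"hand":0}]' 50
python3 -m jog '[{"tx":0,"ty":-0.02,"tz":-0.07,"ax":0,"ay":0,"az":0,"hand":0},{"tx":0,"ty":-0.05,"tz":-0.16,"ax":0,"ay":0,"az":0,"hand":0},{"tx":0,"ty":-0.1,"tz":-0.26,"ax":0,"ay":0,"az":0,"hand":0},{"tx":0,"ty":-0.15,"tz":-0.36,"ax":0,"ay":0,"az":0,"hand":0},{"tx":0,"ty":-0.19,"tz":-0.46,"ax":0,"ay":0,"az":0,"hand":0}]' 50
python3 look.py a4
python3 - <<'E'
from h import *
plan((500*X+173*Y)+[0,0,298],0)
b=cv2.imread("pics/a4_scene.png");cv2.imwrite("pics/a4c.png",cv2.resize(b[180:340,180:380],(720,576),interpolation=2))
E
```

```text
time: 6.72
tool_pos: [555.7, -157.0, 384.5]
tcp_rot: [180.0, 0.1, 96.3]
ft_force: [0.9, -0.1, -6.1]
finger_gap: 12.2
time: 7.13
tool_pos: [526.6, -160.1, 455.2]
tcp_rot: [179.9, 0.2, 96.3]
ft_force: [0.4, -0.1, -5.9]
finger_gap: 12.1
now [ 527.1 -160.4  457.9] [179.6   0.3  96.3] grasp [ 528.2 -161.1  302.9] gap 12.3 t 7.23 F [ 0.3 -0.7 -6.2] q [-22.  -1.  89.  -0.  92. -29.]
target [477.6 227.7 453. ] t: [ 2.608 -0.044  0.018] a: [ 0.008  0.007 -0.002]
```

View pics/a4c.png

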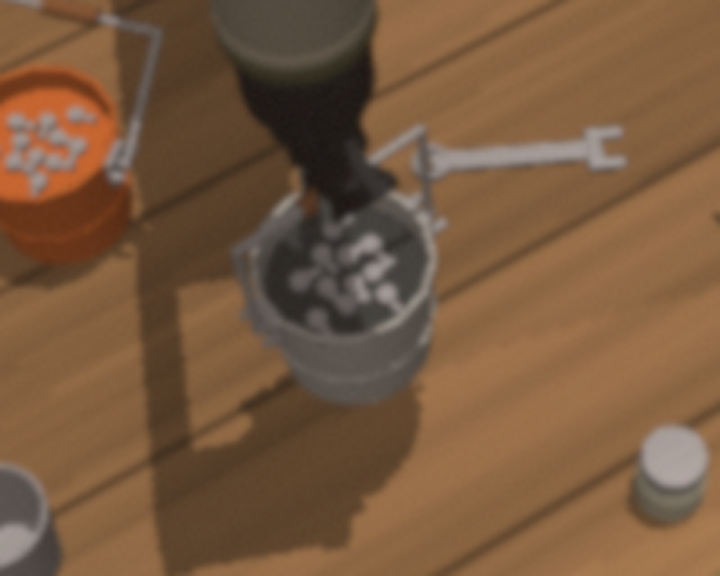

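The pail hangs level from the gripper with about 6 N on the wrist. I'll move sideways in front of the prong ends.

```bash
python3 -m jog '[{"tx":0.04,"ty":0,"tz":0,"ax":0,"ay":0,"az":0,"hand":0},{"tx":0.13,"ty":-0.01,"tz":0,"ax":0,"ay":0,"az":0,"hand":0},{"tx":0.25,"ty":-0.02,"tz":0,"ax":0,"ay":0,"az":0,"hand":0},{"tx":0.38,"ty":-0.03,"tz":0,"ax":0,"ay":0,"az":0,"hand":0},{"tx":0.52,"ty":-0.04,"tz":0,"ax":0,"ay":0,"az":0,"hand":0}]' 50
python3 -m jog '[{"tx":0.14,"ty":0,"tz":0,"ax":0,"ay":0,"az":0,"hand":0},{"tx":0.28,"ty":0,"tz":0,"ax":0,"ay":0,"az":0,"hand":0},{"tx":0.42,"ty":0,"tz":0,"ax":0,"ay":0,"az":0,"hand":0},{"tx":0.56,"ty":0,"tz":0,"ax":0,"ay":0,"az":0,"hand":0},{"tx":0.7,"ty":0,"tz":0,"ax":0,"ay":0,"az":0,"hand":0}]' 50
python3 -m jog '[{"tx":0.14,"ty":0,"tz":0,"ax":0,"ay":0,"az":0,"hand":0},{"tx":0.28,"ty":0,"tz":0,"ax":0,"ay":0,"az":0,"hand":0},{"tx":0.42,"ty":0,"tz":0,"ax":0,"ay":0,"az":0,"hand":0},{"tx":0.55,"ty":0,"tz":0,"ax":0,"ay":0,"az":0,"hand":0},{"tx":0.67,"ty":0,"tz":0,"ax":0,"ay":0,"az":0,"hand":0}]' 50
python3 - <<'E'
from h import *
plan((500*X+173*Y)+[0,0,298],0)
E
```

```text
time: 7.65
tool_pos: [512.3, -81.5, 451.2]
tcp_rot: [-179.9, 0.0, 96.3]
ft_force: [-0.0, -0.0, -5.4]
finger_gap: 12.3
time: 8.07
tool_pos: [500.5, 23.4, 451.1]
tcp_rot: [-179.9, 0.1, 96.4]
ft_force: [0.2, -0.9, -5.9]
finger_gap: 12.0
time: 8.48
tool_pos: [489.1, 123.3, 451.0]
tcp_rot: [-179.9, 0.1, 96.4]
ft_force: [0.3, 0.5, -5.2]
finger_gap: 12.4
now [489.1 123.3 451. ] [-1.799e+02  1.000e-01  9.640e+01] grasp [488.9 123.1 296. ] gap 12.4 t 8.48 F [ 0.3  0.5 -5.2] q [ 8. -8. 96. -0. 92.  2.]
target [477.6 227.7 453. ] t: [ 0.7    0.001 -0.015] a: [-0.002  0.002 -0.   ]
```

```bash
python3 -m jog '[{"tx":0.12,"ty":0,"tz":0,"ax":0,"ay":0,"az":0,"hand":0},{"tx":0.24,"ty":0,"tz":0,"ax":0,"ay":0,"az":0,"hand":0},{"tx":0.36,"ty":0,"tz":0,"ax":0,"ay":0,"az":0,"hand":0},{"tx":0.46,"ty":0,"tz":0,"ax":0,"ay":0,"az":0,"hand":0},{"tx":0.55,"ty":0,"tz":0,"ax":0,"ay":0,"az":0,"hand":0}]' 50
python3 -m jog '[{"tx":0.07,"ty":0,"tz":0,"ax":0,"ay":0,"az":0,"hand":0},{"tx":0.12,"ty":0,"tz":0,"ax":0,"ay":0,"az":0,"hand":0},{"tx":0.14,"ty":0,"tz":0,"ax":0,"ay":0,"az":0,"hand":0},{"tx":0.14,"ty":0,"tz":0,"ax":0,"ay":0,"az":0,"hand":0},{"tx":0.14,"ty":0,"tz":0,"ax":0,"ay":0,"az":0,"hand":0}]' 50
python3 look.py b1
python3 - <<'E'
from h import *
plan([550.3,234.1,298],0)
b=cv2.imread("pics/b1_scene.png");a=cv2.imread("pics/b1_top.png")
cv2.imwrite("pics/b1c.png",np.hstack([cv2.resize(b[130:300,350:510],(400,425),interpolation=2),cv2.resize(a[130:300,150:310],(400,425),interpolation=2)]))
E
```

```text
time: 8.9
tool_pos: [479.9, 205.1, 450.7]
tcp_rot: [-179.9, 0.1, 96.4]
ft_force: [0.2, 0.4, -5.0]
finger_gap: 12.1
time: 9.32
tool_pos: [478.8, 223.7, 452.1]
tcp_rot: [180.0, 0.2, 96.3]
ft_force: [-0.4, -1.3, -6.6]
finger_gap: 12.1
now [479.  223.4 452.2] [1.80e+02 1.00e-01 9.63e+01] grasp [479.1 223.  297.2] gap 12.5 t 9.42 F [ 0.2  0.7 -6. ] q [19. -5. 93. -0. 92. 13.]
target [550.3 234.1 453. ] t: [ 0.019  0.481 -0.005] a: [ 0.001  0.003 -0.003]
```

View pics/b1c.png

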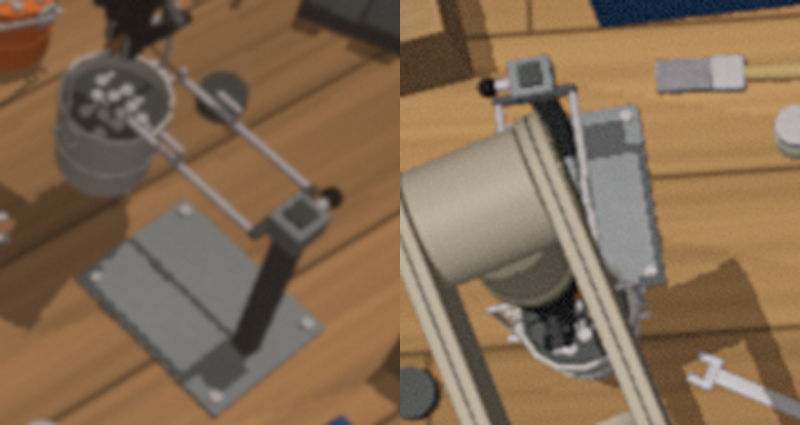

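The pail is in front of the prong ends: pail at crop (115,100) in the scene view, prongs beginning at (180,75) and (140,125). I'll check the lateral alignment in the wrist view before going forward.

Run:
```python
from h import *
from bench import *
s=snapshot("wrist"); cv2.imwrite("pics/w3.png",s["pixels"][:,:,::-1]); np.savez("pics/w3.npz",**s)
P,ok=world(s);p=P[ok]
k=(np.abs(p[:,2]-253)<14)&(p[:,0]>535)&(p[:,0]<680)&(np.abs(p[:,1]-238)<60)
q=p[k];b=q@Y;a=q@X;print(k.sum());
for lo in range(540,700,20):
    kk=(a>lo)&(a<lo+20); 
    if kk.sum(): print(lo,[ (np.median(b[kk&(b>171)]).round(1) if (kk&(b>171)).any() else None),(np.median(b[kk&(b<171)]).round(1)if (kk&(b<171)).any() else None)],np.percentile(q[kk,2],[10,50,90]).round(1))
k=(p[:,2]>280)&(p[:,2]<310)&(np.abs(p@X-499)<12);q=p[k];print("bar b",(q@Y).min(),(q@Y).max(),np.median(q,0))
```

```text
5971
540 [None, np.float64(136.9)] [248.7 251.2 252.8]
560 [np.float64(210.6), np.float64(136.1)] [249.5 251.8 252.9]
580 [np.float64(210.6), np.float64(135.9)] [249.5 251.8 252.9]
600 [np.float64(212.3), np.float64(136.2)] [249.5 252.2 261.2]
620 [np.float64(212.2), np.float64(136.3)] [248.9 251.6 252.9]
640 [np.float64(210.5), np.float64(135.8)] [249.  251.6 252.8]
660 [None, np.float64(136.0)] [248.3 251.5 252.6]
bar b 122.39020592488583 241.86149226175874 [476.05016353 234.77011803 297.55287673]
```

View pics/w3.png

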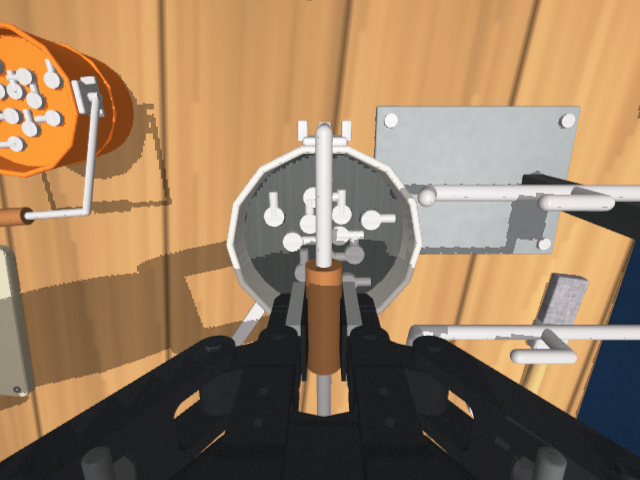

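The wrist view shows the sleeve at (324,320), the prong tips at (428,197) and (420,332), and the keepers at (575,203) and (545,352). The prongs' mid-line is 3–5 mm to +y and their tops are at about 253 mm. I'll move forward 72 mm with a small lateral trim.

```bash
python3 -m jog '[{"tx":0.01,"ty":0.02,"tz":0,"ax":0,"ay":0,"az":0,"hand":0},{"tx":0.02,"ty":0.06,"tz":0,"ax":0,"ay":0,"az":0,"hand":0},{"tx":0.025,"ty":0.12,"tz":0,"ax":0,"ay":0,"az":0,"hand":0},{"tx":0.025,"ty":0.18,"tz":0,"ax":0,"ay":0,"az":0,"hand":0},{"tx":0.025,"ty":0.24,"tz":0,"ax":0,"ay":0,"az":0,"hand":0}]' 50
python3 -m jog '[{"tx":0,"ty":0.06,"tz":0,"ax":0,"ay":0,"az":0,"hand":0},{"tx":0,"ty":0.12,"tz":0,"ax":0,"ay":0,"az":0,"hand":0},{"tx":0,"ty":0.18,"tz":0,"ax":0,"ay":0,"az":0,"hand":0},{"tx":0,"ty":0.22,"tz":0,"ax":0,"ay":0,"az":0,"hand":0},{"tx":0,"ty":0.24,"tz":0,"ax":0,"ay":0,"az":0,"hand":0}]' 50
python3 -m jog '[{"tx":0,"ty":0,"tz":0,"ax":0,"ay":0,"az":0,"hand":0},{"tx":0,"ty":0,"tz":0.01,"ax":0,"ay":0,"az":0,"hand":0},{"tx":0,"ty":0,"tz":0.03,"ax":0,"ay":0,"az":0,"hand":0},{"tx":0,"ty":0,"tz":0.06,"ax":0,"ay":0,"az":0,"hand":0},{"tx":0,"ty":0,"tz":0.08,"ax":0,"ay":0,"az":0,"hand":0}]' 50
python3 - <<'E'
from h import *
from bench import *
plan(572*X+173*Y+[0,0,257],0)
s=snapshot("wrist"); cv2.imwrite("pics/w4.png",s["pixels"][:,:,::-1]); np.savez("pics/w4.npz",**s)
P,ok=world(s);p=P[ok];c=s["pixels"][ok].astype(int)
k=(p[:,2]>262)&(np.abs(p@X-590)<60)&((p@Y>205)|(p@Y<142));q=p[k]
print("z>262 pts a,b",np.percentile(q@X,[1,20,50,80,99]).round(1),np.percentile(q@Y,[1,50,99]).round(1))
E
```

```text
time: 9.88
tool_pos: [515.4, 231.7, 452.3]
tcp_rot: [179.9, 0.1, 96.3]
ft_force: [-0.0, 0.6, -6.0]
finger_gap: 12.5
time: 10.3
tool_pos: [551.0, 235.6, 452.0]
tcp_rot: [180.0, 0.1, 96.3]
ft_force: [0.7, -0.7, -5.9]
finger_gap: 12.1
time: 10.72
tool_pos: [549.6, 235.6, 439.6]
tcp_rot: [180.0, 0.1, 96.3]
ft_force: [-0.5, 0.3, -5.9]
finger_gap: 12.1
now [549.6 235.6 439.6] [1.80e+02 1.00e-01 9.63e+01] grasp [549.7 235.2 284.6] gap 12.1 t 10.72 F [-0.5  0.3 -5.9] q [18.  6. 83. -0. 91. 12.]
target [549.2 235.7 412. ] t: [ 0.001 -0.003  0.184] a: [ 0.     0.003 -0.001]
z>262 pts a,b [545.8 570.8 573.8 604.9 620.8] [129.4 212.6 245. ]
```

View pics/w4.png

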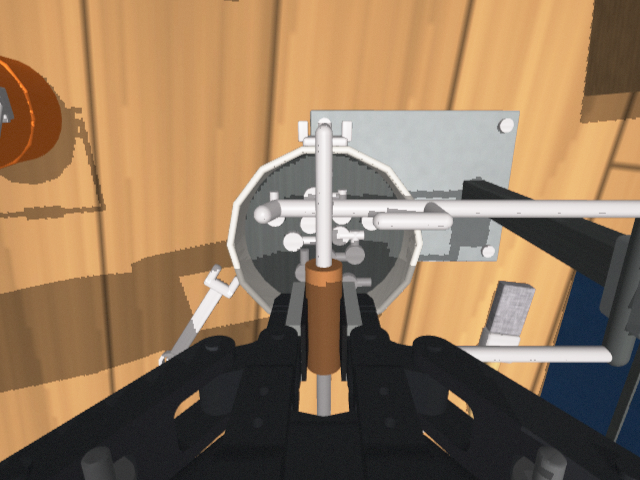

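The wire at (324,200) is between the prong's upturned end (265,212) and the keeper's front (372,220). I'll lower it, then feel for contact.

```bash
python3 -m jog '[{"tx":0,"ty":0,"tz":0.03,"ax":0,"ay":0,"az":0,"hand":0},{"tx":0,"ty":0,"tz":0.06,"ax":0,"ay":0,"az":0,"hand":0},{"tx":0,"ty":0,"tz":0.09,"ax":0,"ay":0,"az":0,"hand":0},{"tx":0,"ty":0,"tz":0.115,"ax":0,"ay":0,"az":0,"hand":0},{"tx":0,"ty":0,"tz":0.13,"ax":0,"ay":0,"az":0,"hand":0}]' 50
python3 -m jog '[{"tx":0,"ty":0,"tz":0.005,"ax":0,"ay":0,"az":0,"hand":0},{"tx":0,"ty":0,"tz":0.01,"ax":0,"ay":0,"az":0,"hand":0},{"tx":0,"ty":0,"tz":0.015,"ax":0,"ay":0,"az":0,"hand":0},{"tx":0,"ty":0,"tz":0.02,"ax":0,"ay":0,"az":0,"hand":0},{"tx":0,"ty":0,"tz":0.02,"ax":0,"ay":0,"az":0,"hand":0}]' 50
```

```text
time: 11.18
tool_pos: [549.9, 235.5, 419.9]
tcp_rot: [-180.0, 0.1, 96.3]
ft_force: [-1.3, 0.4, -5.1]
finger_gap: 12.6
time: 11.6
tool_pos: [550.0, 235.5, 417.9]
tcp_rot: [179.9, 0.1, 96.3]
ft_force: [0.5, -0.4, -5.8]
finger_gap: 12.2
```

```bash
python3 -m jog '[{"tx":0,"ty":0,"tz":0.005,"ax":0,"ay":0,"az":0,"hand":0},{"tx":0,"ty":0,"tz":0.01,"ax":0,"ay":0,"az":0,"hand":0},{"tx":0,"ty":0,"tz":0.015,"ax":0,"ay":0,"az":0,"hand":0},{"tx":0,"ty":0,"tz":0.02,"ax":0,"ay":0,"az":0,"hand":0},{"tx":0,"ty":0,"tz":0.02,"ax":0,"ay":0,"az":0,"hand":0}]' 50
python3 -m jog '[{"tx":0,"ty":0,"tz":0.005,"ax":0,"ay":0,"az":0,"hand":0},{"tx":0,"ty":0,"tz":0.01,"ax":0,"ay":0,"az":0,"hand":0},{"tx":0,"ty":0,"tz":0.01,"ax":0,"ay":0,"az":0,"hand":0},{"tx":0,"ty":0,"tz":0.01,"ax":0,"ay":0,"az":0,"hand":0},{"tx":0,"ty":0,"tz":0.01,"ax":0,"ay":0,"az":0,"hand":0}]' 50
```

```text
time: 12.02
tool_pos: [549.9, 235.5, 414.6]
tcp_rot: [180.0, 0.1, 96.3]
ft_force: [-0.2, -0.4, -5.8]
finger_gap: 12.4
time: 12.43
tool_pos: [550.1, 235.5, 413.9]
tcp_rot: [179.9, 0.1, 96.3]
ft_force: [-0.2, -0.6, -1.7]
finger_gap: 12.1
```

Contact: the wrist load fell from 5.8 to 1.7 N, so the prongs bear about 4 N. I'll hold here and check.

```bash
python3 -m jog '[{"tx":0,"ty":0,"tz":0.003,"ax":0,"ay":0,"az":0,"hand":0},{"tx":0,"ty":0,"tz":0.003,"ax":0,"ay":0,"az":0,"hand":0},{"tx":0,"ty":0,"tz":0.003,"ax":0,"ay":0,"az":0,"hand":0},{"tx":0,"ty":0,"tz":0.003,"ax":0,"ay":0,"az":0,"hand":0},{"tx":0,"ty":0,"tz":0.003,"ax":0,"ay":0,"az":0,"hand":0}]' 50
python3 - <<'E'
from h import *
from bench import *
plan(572*X+173*Y+[0,0,257],0)
s=snapshot("wrist"); cv2.imwrite("pics/w5.png",s["pixels"][:,:,::-1]); np.savez("pics/w5.npz",**s)
E
```

```text
time: 12.85
tool_pos: [550.2, 235.5, 413.6]
tcp_rot: [179.9, 0.1, 96.3]
ft_force: [-0.1, -0.6, 4.6]
finger_gap: 12.2
now [550.2 235.5 413.6] [1.799e+02 1.000e-01 9.630e+01] grasp [550.5 235.2 258.6] gap 12.2 t 12.85 F [-0.1 -0.6  4.6] q [18.  7. 85. -0. 88. 12.]
target [549.2 235.7 412. ] t: [ 0.002 -0.007  0.011] a: [ 0.003  0.002 -0.002]
```

View pics/w5.png

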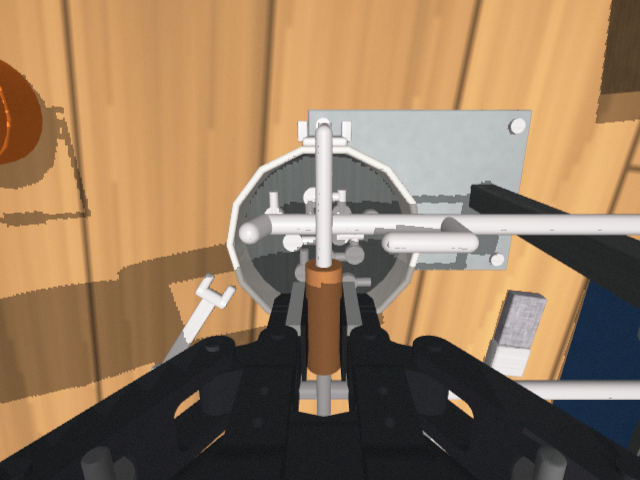

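The wire lies across both prongs at (324,225) and (324,388), in front of the keeper whose front end is at (385,243). The load is now about 10 N, so I'll ease it, hold, and slide back with almost no load.

```bash
python3 -m jog '[{"tx":0,"ty":0,"tz":-0.003,"ax":0,"ay":0,"az":0,"hand":0},{"tx":0,"ty":0,"tz":-0.003,"ax":0,"ay":0,"az":0,"hand":0},{"tx":0,"ty":0,"tz":-0.003,"ax":0,"ay":0,"az":0,"hand":0},{"tx":0,"ty":0,"tz":-0.003,"ax":0,"ay":0,"az":0,"hand":0},{"tx":0,"ty":0,"tz":-0.003,"ax":0,"ay":0,"az":0,"hand":0}]' 50
python3 -m jog '[{"tx":0,"ty":0.005,"tz":-0.006,"ax":0,"ay":0,"az":0,"hand":0},{"tx":0,"ty":0.02,"tz":-0.01,"ax":0,"ay":0,"az":0,"hand":0},{"tx":0,"ty":0.04,"tz":-0.01,"ax":0,"ay":0,"az":0,"hand":0},{"tx":0,"ty":0.06,"tz":-0.01,"ax":0,"ay":0,"az":0,"hand":0},{"tx":0,"ty":0.08,"tz":-0.01,"ax":0,"ay":0,"az":0,"hand":0}]' 50
python3 -m jog '[{"tx":0,"ty":0.015,"tz":0,"ax":0,"ay":0,"az":0,"hand":0},{"tx":0,"ty":0.03,"tz":0,"ax":0,"ay":0,"az":0,"hand":0},{"tx":0,"ty":0.045,"tz":0,"ax":0,"ay":0,"az":0,"hand":0},{"tx":0,"ty":0.06,"tz":0,"ax":0,"ay":0,"az":0,"hand":0},{"tx":0,"ty":0.07,"tz":0,"ax":0,"ay":0,"az":0,"hand":0}]' 50
python3 - <<'E'
from h import *
from bench import *
plan(611*X+173*Y+[0,0,260],0)
s=snapshot("wrist"); cv2.imwrite("pics/w6.png",s["pixels"][:,:,::-1]); np.savez("pics/w6.npz",**s)
E
```

```text
time: 13.32
tool_pos: [550.1, 235.5, 413.6]
tcp_rot: [179.9, 0.1, 96.3]
ft_force: [-0.4, -0.7, 5.5]
finger_gap: 12.3
time: 13.73
tool_pos: [562.1, 236.9, 414.0]
tcp_rot: [-180.0, 0.1, 96.3]
ft_force: [-1.8, -0.1, -2.7]
finger_gap: 12.0
time: 14.15
tool_pos: [572.7, 238.0, 414.3]
tcp_rot: [180.0, 0.1, 96.3]
ft_force: [0.1, 0.4, -6.4]
finger_gap: 12.2
now [572.7 238.  414.3] [1.80e+02 1.00e-01 9.63e+01] grasp [572.8 237.6 259.3] gap 12.2 t 14.15 F [ 0.1  0.4 -6.4] q [18. 10. 81. -0. 89. 12.]
target [587.9 240.  415. ] t: [ 0.002  0.102 -0.004] a: [ 0.     0.003 -0.002]
```

View pics/w6.png

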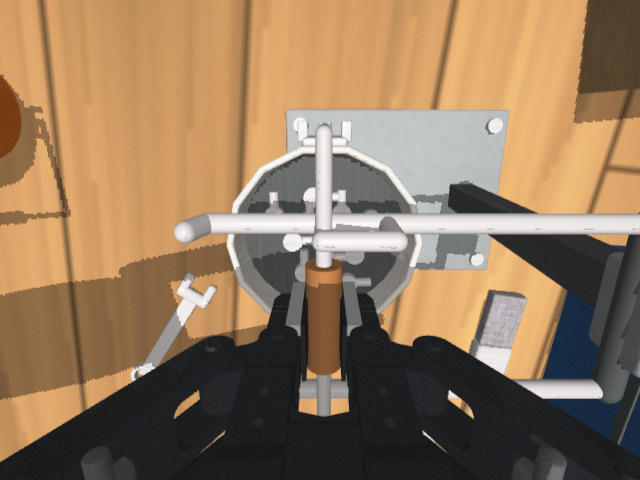

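The wire (324,225) is just passing under the keeper's front end at (318,243), and the load is back on the gripper, so it is barely lifted. I'll continue in, slower.

```bash
python3 -m jog '[{"tx":0,"ty":0.015,"tz":0,"ax":0,"ay":0,"az":0,"hand":0},{"tx":0,"ty":0.03,"tz":0,"ax":0,"ay":0,"az":0,"hand":0},{"tx":0,"ty":0.045,"tz":0,"ax":0,"ay":0,"az":0,"hand":0},{"tx":0,"ty":0.06,"tz":0,"ax":0,"ay":0,"az":0,"hand":0},{"tx":0,"ty":0.07,"tz":0,"ax":0,"ay":0,"az":0,"hand":0}]' 50
python3 -m jog '[{"tx":0,"ty":0.006,"tz":0,"ax":0,"ay":0,"az":0,"hand":0},{"tx":0,"ty":0.012,"tz":0,"ax":0,"ay":0,"az":0,"hand":0},{"tx":0,"ty":0.018,"tz":0,"ax":0,"ay":0,"az":0,"hand":0},{"tx":0,"ty":0.024,"tz":0,"ax":0,"ay":0,"az":0,"hand":0},{"tx":0,"ty":0.03,"tz":0,"ax":0,"ay":0,"az":0,"hand":0}]' 50
python3 - <<'E'
from h import *
from bench import *
plan(611*X+173*Y+[0,0,260],0)
s=snapshot("wrist"); cv2.imwrite("pics/w7.png",s["pixels"][:,:,::-1]); np.savez("pics/w7.npz",**s)
E
```

```text
time: 14.62
tool_pos: [583.1, 239.1, 414.9]
tcp_rot: [179.9, 0.1, 96.3]
ft_force: [-0.1, 0.1, -6.5]
finger_gap: 12.0
time: 15.03
tool_pos: [587.3, 239.7, 414.9]
tcp_rot: [180.0, 0.1, 96.3]
ft_force: [0.2, -0.5, -6.5]
finger_gap: 12.0
now [587.3 239.7 414.9] [1.80e+02 1.00e-01 9.63e+01] grasp [587.5 239.4 259.9] gap 12.0 t 15.03 F [ 0.2 -0.5 -6.5] q [18. 13. 79. -0. 89. 11.]
target [587.9 240.  415. ] t: [ 0.002  0.004 -0.001] a: [ 0.001  0.003 -0.002]
```

View pics/w7.png

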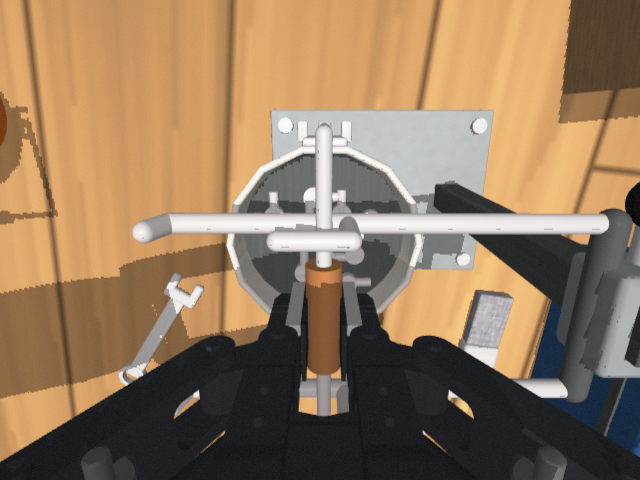

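The wire at (324,240) is under the keeper, which spans 268–362, and the upright (the stop) is just ahead at about (348,225). I'll nudge until the stop is felt.

```bash
python3 -m jog '[{"tx":0,"ty":0.005,"tz":0,"ax":0,"ay":0,"az":0,"hand":0},{"tx":0,"ty":0.01,"tz":0,"ax":0,"ay":0,"az":0,"hand":0},{"tx":0,"ty":0.013,"tz":0,"ax":0,"ay":0,"az":0,"hand":0},{"tx":0,"ty":0.013,"tz":0,"ax":0,"ay":0,"az":0,"hand":0}]' 50
python3 -m jog '[{"tx":0,"ty":0.005,"tz":0,"ax":0,"ay":0,"az":0,"hand":0},{"tx":0,"ty":0.01,"tz":0,"ax":0,"ay":0,"az":0,"hand":0},{"tx":0,"ty":0.013,"tz":0,"ax":0,"ay":0,"az":0,"hand":0},{"tx":0,"ty":0.013,"tz":0,"ax":0,"ay":0,"az":0,"hand":0}]' 50
```

```text
time: 15.42
tool_pos: [589.3, 239.8, 414.9]
tcp_rot: [180.0, 0.1, 96.3]
ft_force: [-0.2, -0.1, -6.0]
finger_gap: 12.1
time: 15.75
tool_pos: [591.1, 240.1, 414.8]
tcp_rot: [180.0, 0.1, 96.3]
ft_force: [-0.9, 0.0, -4.8]
finger_gap: 12.3
```

```bash
python3 -m jog '[{"tx":0,"ty":0.005,"tz":0,"ax":0,"ay":0,"az":0,"hand":0},{"tx":0,"ty":0.01,"tz":0,"ax":0,"ay":0,"az":0,"hand":0},{"tx":0,"ty":0.01,"tz":0,"ax":0,"ay":0,"az":0,"hand":0},{"tx":0,"ty":0.01,"tz":0,"ax":0,"ay":0,"az":0,"hand":0}]' 50
python3 - <<'E'
from h import *
from bench import *
plan(611*X+173*Y+[0,0,260],0)
s=snapshot("wrist"); cv2.imwrite("pics/w8.png",s["pixels"][:,:,::-1]); np.savez("pics/w8.npz",**s)
E
```

```text
time: 16.08
tool_pos: [592.5, 240.3, 414.8]
tcp_rot: [180.0, 0.1, 96.3]
ft_force: [-3.4, -0.5, -5.4]
finger_gap: 12.0
now [592.5 240.3 414.8] [1.80e+02 1.00e-01 9.63e+01] grasp [592.6 239.9 259.8] gap 12.0 t 16.08 F [-3.4 -0.5 -5.4] q [18. 13. 78. -0. 89. 11.]
target [587.9 240.  415. ] t: [ 0.002 -0.031 -0.001] a: [ 0.     0.003 -0.002]
```

View pics/w8.png

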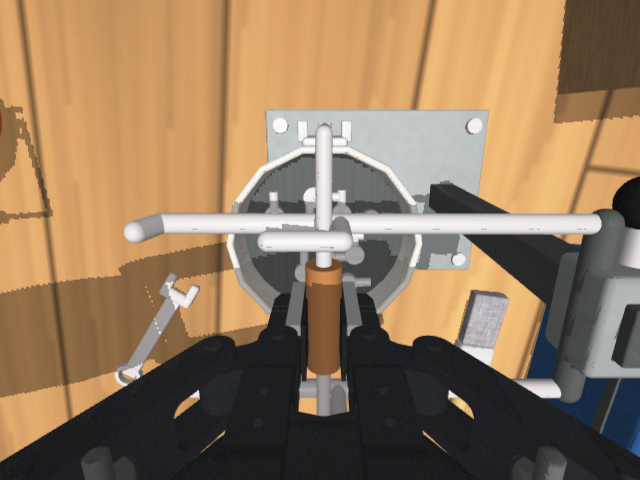

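The stop is felt (−3.4 N along x). I'll back off 1 mm and lower onto the prongs.

```bash
python3 -m jog '[{"tx":0,"ty":-0.007,"tz":0.0,"ax":0,"ay":0,"az":0,"hand":0},{"tx":0,"ty":-0.007,"tz":0.003,"ax":0,"ay":0,"az":0,"hand":0},{"tx":0,"ty":-0.007,"tz":0.005,"ax":0,"ay":0,"az":0,"hand":0},{"tx":0,"ty":-0.007,"tz":0.005,"ax":0,"ay":0,"az":0,"hand":0}]' 50
```

```text
time: 16.47
tool_pos: [591.6, 240.1, 414.2]
tcp_rot: [179.9, 0.1, 96.3]
ft_force: [-1.8, 0.4, -4.4]
finger_gap: 12.2
```

```bash
python3 -m jog '[{"tx":0,"ty":0,"tz":0.002,"ax":0,"ay":0,"az":0,"hand":0},{"tx":0,"ty":0,"tz":0.002,"ax":0,"ay":0,"az":0,"hand":0},{"tx":0,"ty":0,"tz":0.002,"ax":0,"ay":0,"az":0,"hand":0}]' 50
```

```text
time: 16.72
tool_pos: [591.6, 240.1, 414.1]
tcp_rot: [179.9, 0.1, 96.3]
ft_force: [-2.4, -0.3, -3.7]
finger_gap: 12.1
```

```bash
python3 -m jog '[{"tx":0,"ty":-0.003,"tz":0.002,"ax":0,"ay":0,"az":0,"hand":0},{"tx":0,"ty":-0.003,"tz":0.003,"ax":0,"ay":0,"az":0,"hand":0},{"tx":0,"ty":-0.003,"tz":0.003,"ax":0,"ay":0,"az":0,"hand":0}]' 20
```

```text
time: 16.97
tool_pos: [591.3, 240.1, 414.0]
tcp_rot: [179.9, 0.1, 96.3]
ft_force: [-2.7, -0.7, -0.7]
finger_gap: 12.1
```

Nearly all the weight is on the prongs. I'll open gently.

```bash
python3 -m jog '[{"tx":0,"ty":0,"tz":0,"ax":0,"ay":0,"az":0,"hand":0.2},{"tx":0,"ty":0,"tz":0,"ax":0,"ay":0,"az":0,"hand":0.25},{"tx":0,"ty":0,"tz":0,"ax":0,"ay":0,"az":0,"hand":0.35},{"tx":0,"ty":0,"tz":0,"ax":0,"ay":0,"az":0,"hand":0.45},{"tx":0,"ty":0,"tz":0,"ax":0,"ay":0,"az":0,"hand":0.5}]' 20
python3 look.py d1;python3 - <<'E'
from h import *
from bench import *
plan(611*X+173*Y+[0,0,260],0)
s=snapshot("wrist"); cv2.imwrite("pics/w9.png",s["pixels"][:,:,::-1]); np.savez("pics/w9.npz",**s)
E
```

```text
time: 17.38
tool_pos: [591.3, 240.1, 413.7]
tcp_rot: [179.9, 0.1, 96.3]
ft_force: [-0.4, 1.4, -0.5]
finger_gap: 42.5
now [591.2 240.1 413.5] [1.799e+02 1.000e-01 9.630e+01] grasp [591.4 239.8 258.5] gap 42.4 t 17.48 F [-0.6  0.7 -0. ] q [18. 13. 78. -0. 89. 11.]
target [587.9 240.  415. ] t: [ 0.002 -0.022 -0.01 ] a: [ 0.001  0.003 -0.002]
```

View pics/w9.png

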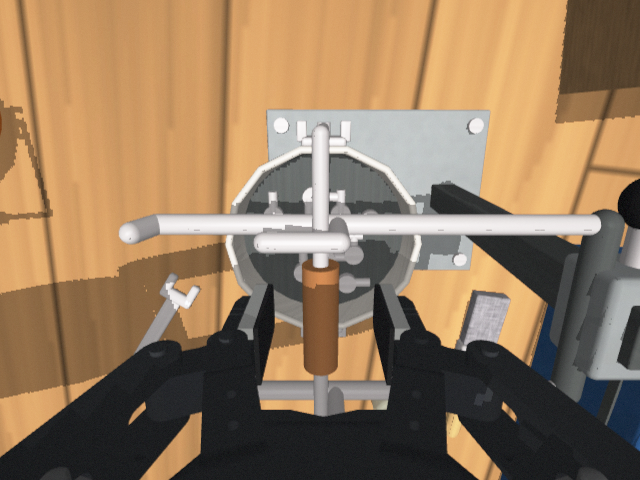

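The jaws are open and clear of the sleeve at (320,320), and the wire hangs under the keepers against the upright at about (340,228). I'll retreat straight up, slowly.

```bash
python3 -m jog '[{"tx":0,"ty":0,"tz":-0.03,"ax":0,"ay":0,"az":0,"hand":0.5},{"tx":0,"ty":0,"tz":-0.08,"ax":0,"ay":0,"az":0,"hand":0.5},{"tx":0,"ty":0,"tz":-0.15,"ax":0,"ay":0,"az":0,"hand":0.5},{"tx":0,"ty":0,"tz":-0.22,"ax":0,"ay":0,"az":0,"hand":0.5},{"tx":0,"ty":0,"tz":-0.3,"ax":0,"ay":0,"az":0,"hand":0.5}]'
python3 -m jog '[{"tx":0,"ty":0,"tz":-0.15,"ax":0,"ay":0,"az":0,"hand":0.5},{"tx":0,"ty":0,"tz":-0.3,"ax":0,"ay":0,"az":0,"hand":0.5},{"tx":0,"ty":0,"tz":-0.5,"ax":0,"ay":0,"az":0,"hand":0.5},{"tx":0,"ty":0,"tz":-0.6,"ax":0,"ay":0,"az":0,"hand":0.5},{"tx":0,"ty":0,"tz":-0.6,"ax":0,"ay":0,"az":0,"hand":0.5}]'
python3 look.py d2;python3 - <<'E'
from h import *
from bench import *
plan(611*X+173*Y+[0,0,260],0)
s=snapshot("wrist"); cv2.imwrite("pics/w10.png",s["pixels"][:,:,::-1]); np.savez("pics/w10.npz",**s)
P,ok=world(s);p=P[ok];c=s["pixels"][ok].astype(int)
k=(c[:,0]-c[:,2]>40)&(np.abs(p[:,2]-260)<15)&(np.abs(p@X-611)<20)&(np.abs(p@Y-173)<40)
print("sleeve",k.sum(),np.median(p[k],0),"a",np.percentile(p[k]@X,[3,50,97]),"b",np.percentile(p[k]@Y,[2,98]))
k=(p[:,2]>268)&(np.abs(p@X-605)<40)&(np.abs(p@Y-173)<60);print("keeper a",np.percentile(p[k]@X,[1,99]))
b=cv2.imread("pics/d2_scene.png");cv2.imwrite("pics/d2c.png",cv2.resize(b[130:300,350:510],(564,600),interpolation=2))
E
```

```text
time: 17.95
tool_pos: [591.1, 240.2, 460.0]
tcp_rot: [179.9, 0.1, 96.3]
ft_force: [-0.3, 0.5, -0.4]
finger_gap: 42.4
time: 18.37
tool_pos: [590.8, 240.3, 555.7]
tcp_rot: [179.4, 0.0, 96.3]
ft_force: [0.6, 0.1, 0.0]
finger_gap: 42.7
now [591.  240.3 550.4] [1.798e+02 1.000e-01 9.630e+01] grasp [591.6 240.2 395.4] gap 42.6 t 18.47 F [-0.8 -0.2 -0.1] q [ 18.  13.  64.  -0. 103.  11.]
target [587.9 240.  415. ] t: [ 0.002 -0.024  0.902] a: [ 0.005  0.002 -0.002]
sleeve 1084 [589.5747958  243.04284798 261.10498665] a [606.40663533 613.04858574 619.05694916] b [153.44496622 195.82926003]
keeper a [565.29913267 642.97208449]
```

View pics/w10.png

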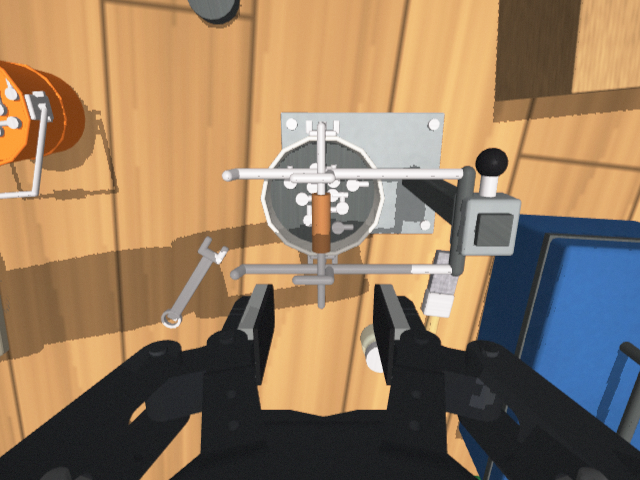

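View pics/d2c.png

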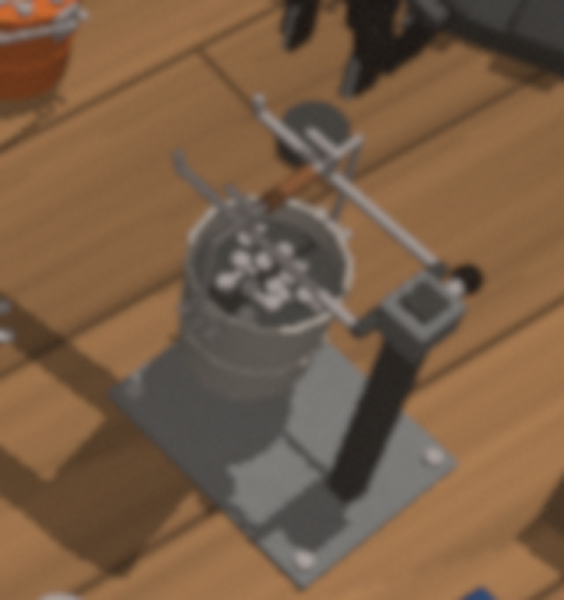

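The pail hangs level on both prongs, with the sleeve at wrist (321,222) and the wire under keepers spanning about 291–335, so it is roughly at home. The arm is clear. I'll let it settle and compare.

```bash
python3 -m jog '[{"tx":0,"ty":0,"tz":0,"ax":0,"ay":0,"az":0,"hand":0.5},{"tx":0,"ty":0,"tz":0,"ax":0,"ay":0,"az":0,"hand":0.5},{"tx":0,"ty":0,"tz":0,"ax":0,"ay":0,"az":0,"hand":0.5},{"tx":0,"ty":0,"tz":0,"ax":0,"ay":0,"az":0,"hand":0.5},{"tx":0,"ty":0,"tz":0,"ax":0,"ay":0,"az":0,"hand":0.5}]'
python3 -m jog '[{"tx":0,"ty":0,"tz":0,"ax":0,"ay":0,"az":0,"hand":0.5},{"tx":0,"ty":0,"tz":0,"ax":0,"ay":0,"az":0,"hand":0.5},{"tx":0,"ty":0,"tz":0,"ax":0,"ay":0,"az":0,"hand":0.5},{"tx":0,"ty":0,"tz":0,"ax":0,"ay":0,"az":0,"hand":0.5},{"tx":0,"ty":0,"tz":0,"ax":0,"ay":0,"az":0,"hand":0.5}]'
python3 look.py e1
python3 - <<'E'
from h import *
from bench import *
for i in range(3):
    s=snapshot("wrist");P,ok=world(s);p=P[ok];c=s["pixels"][ok].astype(int)
    k=(c[:,0]-c[:,2]>40)&(np.abs(p[:,2]-260)<15)&(np.abs(p@X-611)<20)&(np.abs(p@Y-173)<40)
    r=p[(np.abs(p[:,2]-171)<5)&(np.hypot(p[:,0]-590,p[:,1]-239)<66)]
    cc,rad=cv2.minEnclosingCircle(r[:,:2].astype(np.float32))
    print("sleeve a",np.median(p[k]@X),"rim circ",np.round(cc,1),round(rad,1),len(r),"z",np.median(r[:,2]))
cv2.imwrite("pics/w11.png",s["pixels"][:,:,::-1])
for cam in("scene","top"):
    d=np.abs(load(f"e1_{cam}")["pixels"].astype(int)-load(f"{cam}0")["pixels"]).sum(2)>90
    cv2.imwrite(f"pics/e1_{cam}_d.png",(d*255).astype(np.uint8))
E
```

```text
time: 18.93
tool_pos: [591.0, 240.3, 547.9]
tcp_rot: [-180.0, 0.1, 96.3]
ft_force: [0.8, -0.5, -0.2]
finger_gap: 42.7
time: 19.35
tool_pos: [591.0, 240.3, 548.4]
tcp_rot: [180.0, 0.1, 96.3]
ft_force: [0.3, 0.0, 0.4]
finger_gap: 42.7
sleeve a 612.9581769571128 rim circ [590.9 241.1] 64.1 1734 z 170.32130672707427
sleeve a 612.9594688569064 rim circ [592.5 241.3] 64.3 1727 z 170.2597665072489
sleeve a 612.9585996783517 rim circ [589.9 240.8] 64.2 1728 z 170.2138393848934
```

View pics/e1_scene.png

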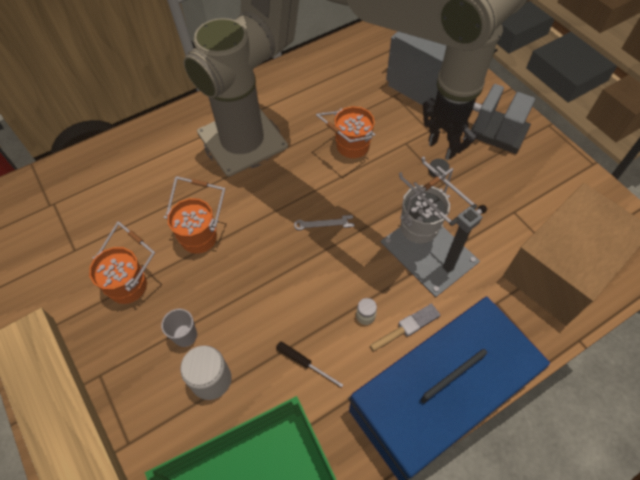

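The pail hangs still at scene (423,212), with the rim at about 170 mm and level. All the bystanders are at their starting pixels: jar (367,311), wrench (325,223), driver (308,364), tin (178,325), can (206,371), brush (405,328) and puck (439,170). I'm handing in.

```bash
python3 -c "
from bench import *
print(hand_in()); print(sense()['time'])"
```

```text
the job is handed in; nothing more can be done
None
the job is handed in; nothing more can be done
```

The pail now hangs by its bail on the hanger, and I handed the job in at about 19.5 s. The hand-in gives no verdict, so the results below are from my own checks.

- **Raising the bail:** I gripped the wooden sleeve lightly and swung the bail up along its arc. The pail's rim centre moved only about 1–2 mm.
- **Setting down:** I carried the pail round in front of the prong ends and lowered it until the wrist load showed contact, with the prong tops at about 253 mm. The wire rested about 38 mm before home at roughly 4–11 N. That was firmer than intended: a 0.5 mm correction added about 6 N, and my attempt to ease the load did not show in the next reading. It stayed well under the 25 N limit.
- **Sliding home:** I slid the wire back about 1 mm clear of the prongs rather than dragging it. I stopped when I felt the stops at about 3 N, then lowered it and let go.
- **Last checks:**
  - The sleeve was steady over three pictures. It sat about 1 mm off the middle sideways and 2 mm past my first estimate of home, but level with the stop as felt.
  - The pail was level and well clear of the bench, with its rim at 170 mm. My rim-centre readings scattered by about 2.5 mm, which I put down to image noise.
  - The wrist force was near zero with the gripper well clear.
  - By eye, the other things on the bench were at their starting pixels.

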